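Stack the hub parts on a hose reel's axle

TASK

Put the hose reel's hub back together on its leaning axle: first the notched spacer, notched end down, turned until its notches find the dogs of the drive hub and it drops fully home; then the flat washer down onto the spacer; then the bushing, flange down onto the washer. Leave all three resting home on the axle, and leave the other things on the bench where they are.

Things in the scene. Friction and masses are not known exactly. Their poses are not given: they have to be found in the camera images.
- stand: Heavy grey tilting angle plate, 220 x 200 mm, standing immovably on the bench; the opened reel is clamped on its sloping table. Origin on the bench under the axle's foot, z up. The reel's blue back plate is 232 mm wide and lies square to the axle, 12 mm and more below the drive hub's upper face; its two strap clamps, 100 mm to either side of the axle (+-y), rise to 15 mm above that face.
- axle: The reel's fixed steel axle, 26 mm in diameter. Origin on its centre line at its foot, on the upper face of the drive hub, 118 mm above the bench; z runs up along the axle, which leans 30 degrees from vertical towards its own -x side, roughly towards the robot.
- axle_tip (a point): Centre of the axle's free end, 76 mm from the foot along the axle. The last 4 mm taper to 18 mm diameter; the dark dot is a tapped hole. Axes as axle.
- spacer_seat (a point): Axle's foot (same frame as axle): the spacer's origin when home. Around it the dark drive hub, a disc 72 mm wide, carries four dogs 90 degrees apart: blocks 9 mm wide, 17.5 to 29.5 mm from the centre line, 8 mm high. The hub's brake holds it, against up to 1.5 N m, at an angle about the axle that differs every time and is not given: look or feel for it.
- spacer: Plain metal tube, 60 mm outside diameter, 42 mm tall, bore 29 mm, about 0.3 kg, standing on its notched end. Four notches, 17 mm wide, 10 mm deep, right through the wall of that end, centred on its own +x, +y, -x, -y; they fit the dogs with about 9 degrees of play either way. Origin at the centre of the notched end, z up the bore. Resting on top of the dogs it stands 8 mm too high.
- washer: Plain flat metal washer, 66 mm outside diameter, 8 mm thick, bore 29 mm, about 0.16 kg, lying flat on the bench. Origin at its middle, z along the bore; both faces are alike.
- bushing: Plain metal flanged bushing, about 0.22 kg, standing on its flange on the bench: flange 66 mm in diameter and 7 mm thick at the bottom, above it a sleeve 47 mm in diameter, 36 mm tall overall, bore 29 mm. Origin at the centre of the flange's underside, z up through the bore.
- washer_seat (a point): Point on the axle's centre line 46 mm above its foot: where the washer's middle is when it lies on the spacer.
- bushing_seat (a point): Point on the axle's centre line 50 mm above its foot: where the underside of the bushing's flange is when it stands on the washer.
- tape_measure: Bystander: a yellow and black tape measure standing on edge, 72 x 40 mm, 66 mm tall, origin under its centre.
- offcut: Bystander: a light wood offcut lying flat, 45 x 210 mm (long side along its y), 22 mm tall, origin under its centre.
- wrench: Bystander: a steel wrench 200 mm long lying along its x.
- screwdriver: Bystander: a screwdriver 210 mm long with an orange handle, lying along its x.
- spray_can: Bystander: a standing metal can, 64 mm wide, 190 mm tall, origin under its centre.
- drill: Bystander: a cordless drill lying on its side, about 240 x 215 mm, 70 mm tall.
Things that resemble listed ones, but are neither listed nor needed, are in the scene too. Leave any pink or purple look-alike of the spacer alone.

How it is judged:
On the way, in this order (a step that is already met when the one before it is completed fails the run):
1. the spacer is home on the axle, its notches over the dogs (distance between spacer and spacer_seat below 0.004 m and angle between the z axis of spacer and the z axis of axle, either way round below 0.06 rad), for 0.2 s.
2. the washer lies on the spacer, on the axle (distance between washer and washer_seat below 0.004 m and angle between the z axis of washer and the z axis of axle, either way round below 0.08 rad), for 0.2 s.
At the end, for the whole second after the job is handed in: Spacer, washer and bushing (flange down) are stacked in that order on the axle, each within 4 mm of its seat (the spacer down between the dogs) and square to the axle within about 3.4 degrees (washer and bushing 4.6), at rest and released (all of step 1 and all of step 2 and distance between bushing and bushing_seat below 0.004 m and angle between the z axis of bushing and the z axis of axle, either way round below 0.08 rad and linear speed of each of spacer, washer, bushing below 0.01 m/s); the robot touches nothing.
It fails at once if a bystander (tape measure, offcut, wrench, screwdriver, can or drill) is moved more than 30 mm (distance of any of tape_measure, offcut, wrench, screwdriver, spray_can, drill from where it was at the start of the episode above 0.03 m).
It also fails if it takes over 72 s, if anything falls off the work surface, if the arm or the gripper's body presses on something with over 40 N, if the wrist force passes 120 N, or if a joint passes its speed limit or range.

ROBOT

A 6-joint arm with a two-finger parallel gripper is mounted at the origin on the work surface. World frame = base frame: x ahead of the robot, y to its left, z up, the work surface at z = 0. Lengths are in m, angles in rad, forces in N, time in s.
With the tool pointing down it reaches from about 0.25 to 0.725 m from the base axis. Payload 4 kg.
Tool frame: the origin (TCP) lies on the centre line of the jaws, within the pads' length; the fingertips stand 11 mm ahead of it and the grasp point (between the pads) lies 8 mm behind it (bot.nose_length is the distance from the TCP to the fingertips, in m); z points along the fingers, y is the direction in which the jaws open and shut (so a half turn about z gives the same grasp; the last joint's range is limited). The gripper opens to 85 mm and grips with 20 to 120 N. Pads are 22 mm wide; open, the fingers measure 114 mm over their backs; the gripper's body (76 mm by 85 mm) begins 54 mm behind the grasp point. The pads swing forward as they close: fully open they stand 13 mm farther back than shut.
Start: joints at [-1.137, 0.241, 0.005, 1.335, 0, 1.571], TCP at [0.21, -0.454, 0.242] pointing down, gripper open.
Joint ranges: [-2.72, 2.72], [-1.05, 1.87], [-1.09, 1.28], [-1.99, 2.15], [-1.42, 1.44], [-3.14, 3.14]. Speed limits (rad/s): [2.79, 2.79, 3.14, 3.14, 3.14, 3.14].

INTERFACE

Orientations are given as a unit quaternion [x, y, z, w].
In Python, from workcell import bot gives the robot as it stands.
- The arm moves only by the tool play_rows, never from a script. Its argument "plan" is one flat list of numbers, 6 for each row, row after row: the shift along the tool's x, y, z in mm, then the turn, a rotation vector about the tool's x, y, z in rad. A call has 1 to 20 rows; each row shifts and turns the commanded pose from where the row before left it, along the tool's axes as they then stand; what a row does not reach is not made up. A row lasts 1/8 s, in which the tool goes at most 62.5 mm and 10.7 degrees, less where a joint would pass 70% of its speed; a pose out of reach is approached as far as the arm can. A call with a gripper value outside its range is refused whole. "hand" is the opening in per cent of the stroke, from 0 (shut) to 100 (fully open), set as the call begins (left out, the last holds). The fingers move at their own pace and stop on an object; the grip force is fixed at half the most. Time passes only in rows, so rows that do not move let the fingers close. It gives the time, the measured TCP pose, the force and the opening at its end, in the units of the state.
- bot.get_obs(): the state, without advancing time (a new reading comes with each control period).
- bot.camera(name): name is "scene" or "top"; returns a dict with "frame" (384x512x3 uint8, blue, green, red), "range_z" (384x512 float32, m along the optical axis (not along the pixel's ray), 0 where there is no reading), "K" (3x3 intrinsics, pixels), "dist" ([k1, k2, p1, p2, k3] as OpenCV has them; the pictures are not rectified), "cam_to_world" (4x4, takes a point from camera to world coordinates). Camera axes: x right, y down, z forward; pixel columns grow to the right and rows downward; lengths in m; the calibration is good to about 2 mm. A picture is of the moment at which its call begins.
- bot.job_done(): hands the job in, once; it reports no verdict.
Trained networks look in the newest picture that a camera, given by its name, has taken for a name from the list of things; names that differ only in an ending like _2 or _b are one class to them, and where a whole thing is asked for, a point or a joint stands for the part that bears it (a point fixed in the world has none). Each returns a list of dicts, best first, with "p" (0 to 1); they miss things now and then, are a little off and sometimes report something else, mostly with a low value. They report only what shows in the picture. A call takes as long as a camera call. They do not tell look-alikes from the thing itself.
- bot.outline_of(query, camera): "mask" (384x512 bool, what is visible of it) and "point" ([row, column] in pixels, amid what is visible of it).
The state is a dict: "clock": time; "joint_pos": joint angles; "joint_vel": joint speeds; "tau": joint torques, N m; "eef_pos": TCP position; "tool_rot": TCP orientation; "ft_force": force on the tool from outside, world axes, zero at the start; "ft_torque": the same for the moment, N m; "grip_width": finger opening in m.
Only numpy, scipy, OpenCV 4.12 (cv2) and the standard library are available. Lean on these libraries where they do the work, as an engineer would, in place of code of your own. Each camera call takes 0.05 s, during which the arm holds its last target.

## Working session

There is one attempt and no reset: what is moved stays moved. The work goes in short steps, Python scripts to look and compute and a tool call to move; the robot and the scene stay as the last step left them, time stands still between calls to the robot, and variables do not carry over. Pictures are saved under pics/ and viewed, and the job is handed in when it is done.

Besides the shell and the picture viewer there is one more tool, called after "Call:" by a JSON object that holds its "name" and its "arguments". play_rows: Moves the arm, as the interface text tells. Its arguments: {"type":"object","properties":{"plan":{"type":"array","items":{"type":"number"}},"hand":{"type":"number"}},"required":["plan"]}

```bash
ls; mkdir -p pics
python3 - <<'E'
from workcell import bot
import cv2, numpy as np, pickle
o=bot.get_obs()
print({k:np.round(v,4) for k,v in o.items()})
for n in ("scene","top"):
    c=bot.camera(n); cv2.imwrite(f"pics/{n}0.png",c["frame"]); pickle.dump(c,open(f"{n}0.pkl","wb"))
    print(n,np.round(c["K"],1).tolist(),np.round(c["dist"],4),np.round(c["cam_to_world"],3).tolist())
print(bot.nose_length)
E
```

```text
pics
{'clock': np.float64(0.0), 'joint_pos': array([-1.137 ,  0.2414,  0.0038,  1.3352, -0.    ,  1.5708]), 'joint_vel': array([ 0.0001, -0.0001,  0.0025,  0.001 , -0.0004,  0.0005]), 'tau': array([ 4.00000e-04, -3.72319e+01,  2.52408e+01,  1.69000e-02,
        1.00000e-04,  0.00000e+00]), 'eef_pos': array([ 0.2099, -0.4532,  0.2414]), 'tool_rot': array([ 9.766e-01,  2.152e-01, -2.000e-04, -1.000e-03]), 'ft_force': array([ 0.7251, -0.2609, -0.0212]), 'ft_torque': array([ 0.0105, -0.0087, -0.0355]), 'grip_width': np.float64(0.0852)}
scene [[453.3, 0.0, 254.4], [0.0, 453.3, 191.4], [0.0, 0.0, 1.0]] [0.005 0.    0.    0.    0.   ] [[-0.461, 0.724, -0.512, 1.325], [0.887, 0.381, -0.26, 0.377], [0.007, -0.575, -0.818, 1.382], [0.0, 0.0, 0.0, 1.0]]
top [[408.9, 0.0, 253.2], [0.0, 408.9, 199.3], [0.0, 0.0, 1.0]] [0.0302 0.     0.     0.     0.    ] [[-0.015, -0.995, 0.094, 0.398], [-1.0, 0.015, 0.006, -0.017], [-0.008, -0.094, -0.996, 1.613], [0.0, 0.0, 0.0, 1.0]]
0.011
```

View pics/scene0.png

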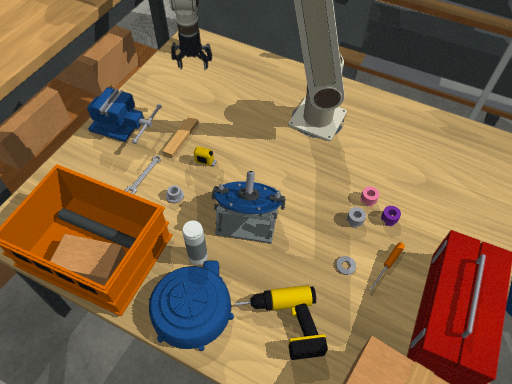

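View pics/top0.png

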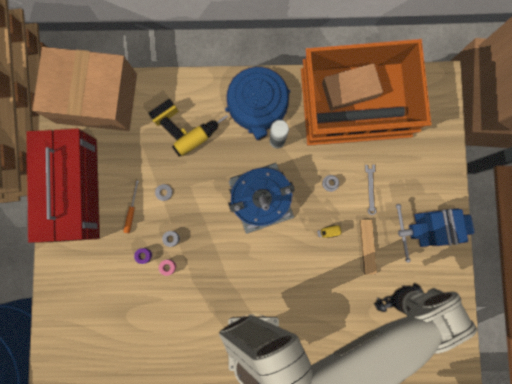

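Run:
```python
from workcell import bot
for cam in ("top","scene"):
  bot.camera(cam)
  for q in ("spacer","washer","bushing","axle","axle_tip","stand"):
    for d in bot.outline_of(q,cam)[:4]: print(cam,q,round(d["p"],2),d["point"],int(d["mask"].sum()))
print(bot.get_obs()["clock"])
```

```text
top spacer 0.56 [270.1, 167.0] 193
top spacer 0.48 [254.1, 143.3] 252
top washer 0.56 [194.8, 162.1] 190
top washer 0.43 [239.6, 167.1] 187
top bushing 0.59 [184.8, 327.0] 105
top axle 0.86 [196.9, 259.7] 2684
top axle 0.59 [183.0, 326.8] 210
top axle_tip 0.97 [196.6, 258.4] 2664
top stand 0.95 [195.6, 262.3] 3373
top stand 0.7 [238.0, 171.2] 194
scene spacer 0.86 [215.1, 355.4] 299
scene spacer 0.78 [215.1, 391.7] 289
scene spacer 0.52 [196.1, 372.6] 247
scene washer 0.5 [259.3, 347.7] 242
scene washer 0.29 [307.7, 299.3] 2453
scene bushing 0.71 [192.3, 171.3] 255
scene axle 0.58 [197.4, 247.2] 1614
scene axle_tip 0.92 [197.8, 247.2] 1647
scene stand 0.8 [206.1, 247.2] 3450
0.8
```

Scene view: grey tube at (356,216), beside pink (370,196) and purple (391,215) look-alikes; the washer ring is at (346,265), the bushing at (175,194) and the axle tip at (250,175). In the top view they are at (171,239), (163,192), (331,182) and (264,200). The grey tube is the spacer because it is the plain metal one. I'll confirm that with enlarged crops and measure.

```bash
cat > h.py <<'E'
import numpy as np, cv2, pickle
from scipy.spatial.transform import Rotation as R
def cloud(c):
    K=c["K"];h,w=c["range_z"].shape
    v,u=np.mgrid[0:h,0:w].astype(float)
    p=cv2.undistortPoints(np.stack([u.ravel(),v.ravel()],1)[:,None],K,np.array(c["dist"]))[:,0].reshape(h,w,2)
    z=c["range_z"]; P=np.stack([p[...,0]*z,p[...,1]*z,z],-1)
    T=np.array(c["cam_to_world"]); W=P@T[:3,:3].T+T[:3,3]; W[z<=0]=np.nan
    return W
def proj(c,pts):
    T=np.array(c["cam_to_world"]); X=(np.atleast_2d(pts)-T[:3,3])@T[:3,:3]
    return cv2.projectPoints(X,np.zeros(3),np.zeros(3),c["K"],np.array(c["dist"]))[0][:,0]
E
python3 - <<'E'
from h import *
s=pickle.load(open("scene0.pkl","rb"));t=pickle.load(open("top0.pkl","rb"))
def crop(c,cx,cy,r,f): 
    a=c["frame"][max(0,cy-r):cy+r,max(0,cx-r):cx+r]; return cv2.resize(a,(260,260),interpolation=cv2.INTER_CUBIC)
rows=[np.hstack([crop(s,370,215,30,1),crop(s,346,265,22,1),crop(s,175,194,22,1)]),np.hstack([crop(t,160,250,30,1),crop(t,163,192,22,1),crop(t,331,182,22,1)])]
cv2.imwrite("pics/crops.png",np.vstack(rows))
a=[crop(s,250,195,40,1),crop(t,262,196,36,1)]
cv2.imwrite("pics/hub.png",cv2.resize(np.hstack(a),(800,400),interpolation=cv2.INTER_CUBIC))
for n,c,pts in (("top",t,[(171,239),(163,192),(331,182)]),("scene",s,[(356,216),(346,265),(175,194)])):
    W=cloud(c)
    for (u,v) in pts:
        sub=W[v-14:v+15,u-14:u+15].reshape(-1,3); m=sub[:,2]>0.005
        p=sub[m]; zt=np.percentile(p[:,2],90)
        print(n,u,v,len(p),"mean",p.mean(0).round(4),"min",p.min(0).round(4),"max",p.max(0).round(4),"bench",np.median(sub[~m][:,2]).round(4))
E
```

```text
top 171 239 275 mean [0.3997 0.3131 0.029 ] min [0.3441 0.2614 0.005 ] max [0.4546 0.3713 0.0538] bench nan
top 163 192 253 mean [0.5835 0.3473 0.009 ] min [0.5287 0.2932 0.005 ] max [0.6408 0.4048 0.021 ] bench 0.0009
top 331 182 266 mean [ 0.6116 -0.311   0.0171] min [ 0.558  -0.3717  0.005 ] max [ 0.6709 -0.26    0.0452] bench nan
scene 356 216 319 mean [0.4033 0.3134 0.0302] min [0.3188 0.2479 0.005 ] max [0.4444 0.366  0.0509] bench nan
scene 346 265 192 mean [0.588  0.3457 0.0081] min [0.5356 0.3042 0.005 ] max [0.6462 0.3897 0.0146] bench nan
scene 175 194 246 mean [ 0.6233 -0.307   0.0283] min [ 0.5457 -0.3738  0.0051] max [ 0.7734 -0.2233  0.1991] bench nan
```

View pics/crops.png

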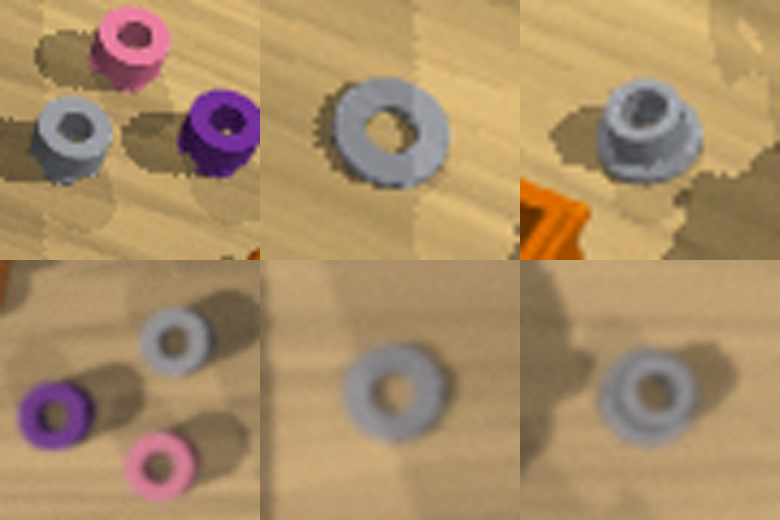

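View pics/hub.png

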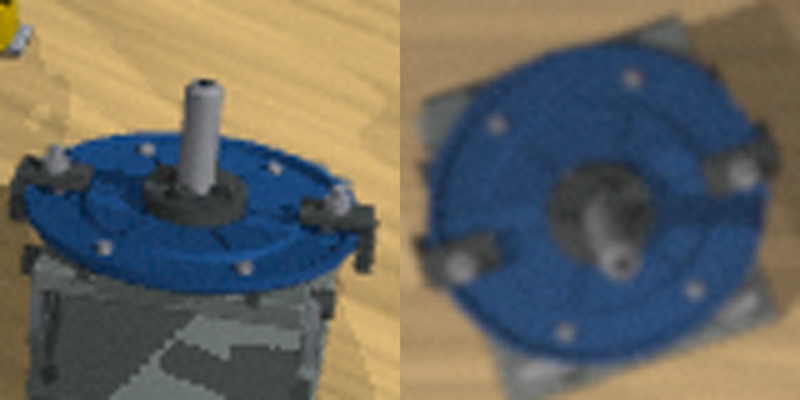

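```bash
cat >> h.py <<'E'
def rays(c):
    h,w=c["range_z"].shape; v,u=np.mgrid[0:h,0:w].astype(float)
    p=cv2.undistortPoints(np.stack([u.ravel(),v.ravel()],1)[:,None],c["K"],np.array(c["dist"]))[:,0].reshape(h,w,2)
    T=np.array(c["cam_to_world"]); d=np.concatenate([p,np.ones((h,w,1))],-1)@T[:3,:3].T
    return T[:3,3],d
def onplane(c,h):
    o,d=rays(c); s=(h-o[2])/d[...,2]; return o+s[...,None]*d
E
python3 - <<'E'
from h import *
from scipy.optimize import least_squares
C={n:pickle.load(open(n+"0.pkl","rb")) for n in("scene","top")}
px={"top":dict(spacer=(171,239,.042,30),washer=(163,192,.008,33),bushing=(331,182,.036,23.5)),
"scene":dict(spacer=(356,214,.042,30),washer=(346,265,.008,33),bushing=(175,190,.036,23.5))}
for n,c in C.items():
    hsv=cv2.cvtColor(c["frame"],cv2.COLOR_BGR2HSV)
    W=cloud(c)
    print(n,"bench z sample",np.nanmedian(W[230:250,215:225,2]).round(4), "noise",np.nanstd(W[300:310,180:200,2]).round(4))
    for k,(u,v,h,r) in px[n].items():
        P=onplane(c,h)
        sub=np.s_[v-16:v+17,u-16:u+17]
        m=(hsv[sub][...,1]<60)&(hsv[sub][...,2]>60)&(np.abs(W[sub][...,2]-h)<.008)
        p=P[sub][m]; 
        q=p[:,:2]
        (cx,cy),rr=cv2.minEnclosingCircle((q*1000).astype(np.float32))
        print(n,k,m.sum(),"mean",q.mean(0).round(4),"enc",round(cx,1),round(cy,1),round(rr,1),"z",np.median(W[sub][m][:,2]).round(4))
# plate plane
for n,c in C.items():
    hsv=cv2.cvtColor(c["frame"],cv2.COLOR_BGR2HSV); W=cloud(c)
    m=(hsv[...,0]>100)&(hsv[...,0]<125)&(hsv[...,1]>110)
    lo=(slice(150,235),slice(220,300)) if n=="top" else (slice(165,225),slice(205,295))
    mm=np.zeros_like(m);mm[lo]=m[lo]; p=W[mm]; p=p[np.isfinite(p).all(1)]
    p=p[p[:,2]>.03]
    for _ in range(5):
        c0=p.mean(0); nrm=np.linalg.svd(p-c0,full_matrices=False)[2][2]; nrm*=np.sign(nrm[2])
        p=p[np.abs((p-c0)@nrm)<.006]
    print(n,len(p),c0.round(4),nrm.round(4),"tilt",np.degrees(np.arccos(nrm[2])).round(2),"lean az",np.degrees(np.arctan2(nrm[1],nrm[0])).round(2))
    # axle/gray points
    g=np.zeros_like(m);g[lo]=1
    q=W[g.astype(bool)]; q=q[np.isfinite(q).all(1)]
    d=(q-c0)@nrm; q=q[(d>.03)]; print("axle pts",len(q),q.mean(0).round(4), "max d",d.max().round(4))
E
```

```text
scene bench z sample 0.001 noise 0.0031
scene spacer 169 mean [0.4068 0.3132] enc 407.6 315.0 33.5 z 0.0411
scene washer 240 mean [0.5885 0.3469] enc 588.3 346.9 33.8 z 0.0071
scene bushing 84 mean [ 0.6155 -0.3126] enc 615.1 -312.2 25.2 z 0.0353
top bench z sample 0.0008 noise 0.0036
top spacer 149 mean [0.4006 0.3123] enc 401.1 311.2 30.5 z 0.0427
top washer 181 mean [0.5846 0.348 ] enc 585.4 347.7 34.6 z 0.0085
top bushing 77 mean [ 0.6091 -0.3127] enc 609.6 -313.0 24.0 z 0.0367
scene 1214 [ 0.5678 -0.0335  0.1145] [-0.4779 -0.1532  0.8649] tilt 30.12 lean az -162.23
axle pts 151 [ 0.5116 -0.0421  0.1531] max d 0.0945
top 1852 [ 0.5524 -0.0364  0.108 ] [-0.4816 -0.1528  0.863 ] tilt 30.35 lean az -162.4
axle pts 95 [ 0.5178 -0.0424  0.169 ] max d 0.096
```

```bash
python3 - <<'E'
from h import *
from scipy.optimize import least_squares,minimize
az=np.radians(-162.3); n0=np.array([.5*np.cos(az),.5*np.sin(az),np.cos(np.pi/6)])
foot0=np.array([.552,-.03,.118])
# frame
def frame(az):
    z=np.array([.5*np.cos(az),.5*np.sin(az),np.cos(np.pi/6)]); x=-np.array([np.cos(az),np.sin(az),0]); x-=z*(x@z); x/=np.linalg.norm(x); return np.stack([x,np.cross(z,x),z],1)
F=frame(az); print(F.round(4).tolist())
for n in("scene","top"):
    c=pickle.load(open(n+"0.pkl","rb")); W=cloud(c).reshape(-1,3); 
    W=W[np.isfinite(W).all(1)]
    f=foot0.copy()
    for it in range(15):
        q=(W-f)@F; m=(q[:,2]>.015)&(q[:,2]<.068)&(np.hypot(q[:,0],q[:,1])<.025); p=q[m]
        r=least_squares(lambda s:np.hypot(p[:,0]-s[0],p[:,1]-s[1])-.013,[0,0],loss="soft_l1",f_scale=.002)
        d=F@np.array([r.x[0],r.x[1],0]); f=f+d; f=f-F[:,2]*((f[2]-.118)/F[2,2])
    print(n,m.sum(),"foot",f.round(4),"tip",(f+F[:,2]*.076).round(4),"rms",np.sqrt(np.mean(r.fun**2)).round(4))
    q=(W-f)@F; mm=(np.hypot(q[:,0],q[:,1])<.009)&(q[:,2]>.05); print(" tip height max/95pct",np.percentile(q[mm,2],[50,90,99]).round(4))
    # overlay
    img=cv2.resize(c["frame"],None,fx=8,fy=8,interpolation=cv2.INTER_CUBIC)
    def draw(loc,col):
        pp=proj(c,f+loc@F.T); cv2.polylines(img,[((pp+.5)*8-.5).astype(np.int32)],False,col,1)
    a=np.linspace(0,2*np.pi,60)
    for rr,z in((.013,0),(.013,.072),(.009,.076),(.036,0)):
        draw(np.stack([rr*np.cos(a),rr*np.sin(a),0*a+z],1),(0,255,0))
    draw(np.array([[0,0,0],[0,0,.076]]),(0,0,255))
    draw(np.array([[0,.1,.0],[0,-.1,0]]),(0,255,255))
    u,v=proj(c,f+F[:,2]*.03)[0]; u=int(u*8);v=int(v*8)
    cv2.imwrite(f"pics/ax_{n}.png",img[v-200:v+200,u-200:u+200])
E
python3 -c "
import cv2,numpy as np
cv2.imwrite('pics/ax.png',np.hstack([cv2.imread('pics/ax_scene.png'),cv2.imread('pics/ax_top.png')]))"
```

```text
[[0.825, -0.304, -0.4763], [0.2633, 0.9527, -0.152], [0.5, 0.0, 0.866]]
scene 105 foot [ 0.5435 -0.0416  0.118 ] tip [ 0.5073 -0.0531  0.1838] rms 0.0021
 tip height max/95pct [0.0752 0.0764 0.077 ]
top 79 foot [ 0.563  -0.0274  0.118 ] tip [ 0.5268 -0.0389  0.1838] rms 0.0051
 tip height max/95pct [0.0862 0.0896 0.0904]
```

View pics/ax.png

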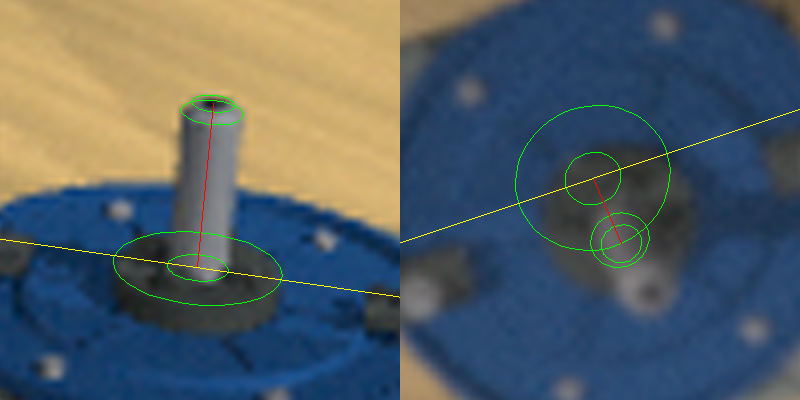

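Run:
```python
from h import *
out=[]
for n,(u,v) in (("scene",(250,176)),("top",(264,206))):
    c=pickle.load(open(n+"0.pkl","rb"))
    r=12; a=c["frame"][v-r:v+r,u-r:u+r]; b=cv2.resize(a,(400,400),interpolation=cv2.INTER_CUBIC)
    s=400/(2*r)
    for i in range(0,2*r,4):
        cv2.putText(b,str(u-r+i),(int((i+.5)*s)-8,8),0,.3,(0,0,255)); cv2.putText(b,str(v-r+i),(0,int((i+.5)*s)),0,.3,(0,0,255))
        cv2.line(b,(int((i+.5)*s),10),(int((i+.5)*s),16),(0,0,255)); cv2.line(b,(18,int((i+.5)*s)),(26,int((i+.5)*s)),(0,0,255))
    out.append(b)
    g=cv2.cvtColor(a,cv2.COLOR_BGR2GRAY); print(n); print(g[8:16,6:20] if n=="scene" else g[4:18,6:20])
cv2.imwrite("pics/tip.png",np.hstack(out))
```

```text
scene
[[172 172 168  95  92 112 100 105 129 138 151 177 183 183]
 [170 173 170  77 102 121 131 147 159 156 148 175 174 173]
 [166 168 167  69  80  84 115 128 137 144 142 178 178 173]
 [167 161 133  71  80  94 109 124 133 136 154 181 176 177]
 [181 171 135  74  82  93 107 121 133 137 155 176 178 178]
 [188 182 144  77  83  95 112 125 132 140 165 179 181 182]
 [181 185 151  74  85  98 109 127 132 135 161 175 178 179]
 [178 180 118  78  84  98 114 128 131 135 156 168 171 177]]
top
[[ 62  84  98  94  83  73  62  56  52  45  43  47  53  54]
 [ 64  84  99  98  88  80  67  58  55  49  47  55  54  53]
 [ 67  88 102 104  93  80  71  64  55  52  58  54  54  59]
 [ 69  85 100 104  96  86  76  69  59  53  55  59  55  54]
 [ 74  80  92 103 101  91  80  75  66  61  61  65  55  56]
 [ 73  79  91 102 104 100  96  86  81  72  69  64  59  55]
 [ 71  72  87 102 108 111 112 108  99  85  76  67  58  59]
 [ 71  70  76  95 114 123 120 113 101  91  82  72  63  60]
 [ 70  69  72  88 118 129 119 100  91  93  86  77  70  66]
 [ 67  65  69  87 110 123 106  82  73  87  93  83  64  70]
 [ 63  61  68  79 102 116 107  91  83  90  90  78  70  73]
 [ 63  66  67  71  82  99 108 103  98  90  84  68  73  72]
 [ 65  65  68  70  72  81  89  88  89  81  70  70  72  67]
 [ 63  63  70  70  69  71  75  78  73  78  71  69  71  70]]
```

View pics/tip.png

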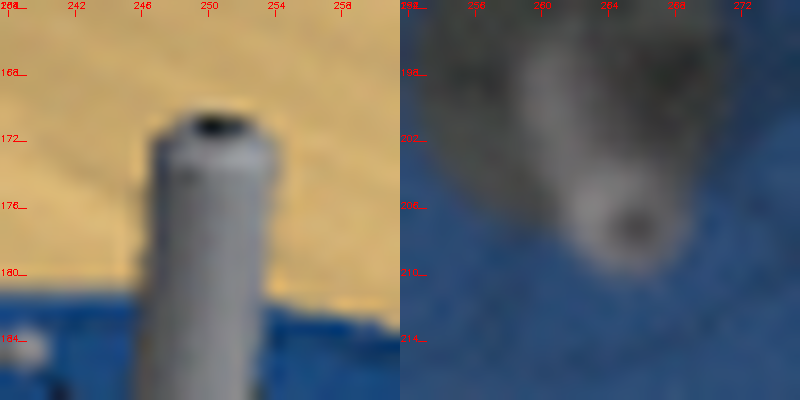

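Run:
```python
from h import *
def ray(c,u,v):
    p=cv2.undistortPoints(np.array([[[u,v]]],float),c["K"],np.array(c["dist"]))[0,0]
    T=np.array(c["cam_to_world"]); return T[:3,3],T[:3,:3]@np.array([p[0],p[1],1])
A=[]
for n,(u,v) in (("scene",(250.3,171.1)),("top",(265.8,207.2))):
    c=pickle.load(open(n+"0.pkl","rb")); o,d=ray(c,u,v); d/=np.linalg.norm(d)
    print(n,(o+d*(.1838-o[2])/d[2]).round(4)); A.append((o,d))
    print(" depth cloud at tip:",cloud(c)[int(v)-1:int(v)+3,int(u)-1:int(u)+3].reshape(-1,3).round(3).tolist())
M=sum(np.eye(3)-np.outer(d,d) for o,d in A); b=sum((np.eye(3)-np.outer(d,d))@o for o,d in A)
X=np.linalg.solve(M,b); print("tri",X.round(4),[np.linalg.norm((np.eye(3)-np.outer(d,d))@(X-o)).round(4) for o,d in A])
# same for washer: scene vs top done on plane
```

```text
scene [ 0.5076 -0.0541  0.1838]
 depth cloud at tip: [[0.376, -0.129, -0.005], [0.384, -0.121, 0.008], [0.379, -0.119, 0.004], [0.371, -0.119, -0.004], [0.507, -0.059, 0.181], [0.508, -0.055, 0.184], [0.506, -0.052, 0.184], [0.503, -0.05, 0.181], [0.515, -0.055, 0.187], [0.513, -0.052, 0.186], [0.516, -0.047, 0.193], [0.509, -0.047, 0.185], [0.517, -0.054, 0.184], [0.516, -0.051, 0.185], [0.52, -0.045, 0.194], [0.513, -0.045, 0.185]]
top [ 0.5049 -0.0519  0.1838]
 depth cloud at tip: [[0.509, -0.046, 0.186], [0.509, -0.049, 0.185], [0.509, -0.053, 0.181], [0.509, -0.056, 0.189], [0.505, -0.045, 0.189], [0.505, -0.049, 0.19], [0.505, -0.052, 0.188], [0.505, -0.056, 0.185], [0.502, -0.045, 0.186], [0.502, -0.049, 0.18], [0.502, -0.052, 0.186], [0.502, -0.056, 0.185], [0.499, -0.045, 0.183], [0.499, -0.049, 0.178], [0.499, -0.053, 0.181], [0.499, -0.056, 0.175]]
tri [ 0.5057 -0.0534  0.1819] [np.float64(0.0016), np.float64(0.0016)]
```

Call:
{"name": "play_rows", "arguments": {"plan": [56.3,-3.2,0,0,0,-0.1122,56.3,-3.2,0,0,0,-0.1122,56.3,-3.2,0,0,0,-0.1122,56.3,-3.2,0,0,0,-0.1122,56.3,-3.2,0,0,0,-0.1122,56.3,-3.2,0,0,0,-0.1122,56.3,-3.2,0,0,0,-0.1122,56.3,-3.2,0,0,0,-0.1122,56.3,-3.2,0,0,0,-0.1122,56.3,-3.2,0,0,0,-0.1122,56.3,-3.2,0,0,0,-0.1122,56.3,-3.2,0,0,0,-0.1122,56.3,-3.2,0,0,0,-0.1122,56.3,-3.2,0,0,0,-0.1122,56.3,-3.2,0,0,0,-0.1122,56.3,-3.2,0,0,0,-0.1122], "hand": 100}}

```text
clock: 2.8
eef_pos: [0.3953, 0.3121, 0.2423]
tool_rot: [0.439, 0.899, 0.0, 0.0]
ft_force: [0.2, 0.7, 0.3]
grip_width: 0.0854
```

```bash
cat >> h.py <<'E'
def pose(bot):
    o=bot.get_obs(); return o["eef_pos"],R.from_quat(o["tool_rot"]),o
def rel(p,q,tp,tq=None):
    s="shift mm "+str(np.round(q.inv().apply(np.array(tp)-p)*1000,1))
    if tq is not None: s+=" turn(in tool frame) "+str(np.round((q.inv()*tq).as_rotvec(),4))
    return s
E
python3 - <<'E'
from h import *
from workcell import bot
p,q,o=pose(bot); print(o["clock"],p,q.as_matrix().round(3).tolist(),o["joint_pos"].round(3),o["ft_force"].round(2),o["grip_width"])
print(rel(p,q,[.4035,.3125,.1]))
E
```

```text
2.8 [0.3952983  0.31205318 0.24227298] [[-0.615, 0.789, 0.0], [0.789, 0.615, 0.0], [-0.0, 0.001, -1.0]] [ 0.668  0.247  0.014  1.337 -0.     1.577] [0.17 0.69 0.3 ] 0.08540463973494104
shift mm [ -4.7   6.7 142.3]
```

Call:
{"name": "play_rows", "arguments": {"plan": [-5,7,40,0,0,0,0,0,50,0,0,0,0,0,50,0,0,0,0,0,40,0,0,0,0,0,25,0,0,0,0,0,15,0,0,0,0,0,0,0,0,0]}}

```text
clock: 3.68
eef_pos: [0.4042, 0.3102, 0.0216]
tool_rot: [0.441, 0.898, -0.001, -0.0]
ft_force: [0.7, -0.2, 1.7]
grip_width: 0.0854
```

Call:
{"name": "play_rows", "arguments": {"plan": [0,0,0,0,0,0,0,0,0,0,0,0,0,0,0,0,0,0,0,0,0,0,0,0,0,0,0,0,0,0,0,0,0,0,0,0], "hand": 0}}

```text
clock: 4.42
eef_pos: [0.4056, 0.3113, 0.0241]
tool_rot: [0.441, 0.898, 0.001, 0.001]
ft_force: [-1.1, -1.1, 5.6]
grip_width: 0.0582
```

Call:
{"name": "play_rows", "arguments": {"plan": [0,0,0,0,0,0,0,0,0,0,0,0,0,0,0,0,0,0,0,0,0,0,0,-0.1745,0,0,0,0,0,-0.1745,0,0,0,0,0,-0.1745,0,0,0,0,0,-0.1745,0,0,0,0,0,-0.1745,0,0,0,0,0,-0.1745,0,0,0,0,0,-0.1745,0,0,0,0,0,-0.1745,0,0,0,0,0,-0.1745,0,0,0,0,0,0], "hand": 100}}

```text
clock: 6.05
eef_pos: [0.4047, 0.3106, 0.0222]
tool_rot: [-0.322, 0.947, -0.0, -0.0]
ft_force: [0.0, -0.3, 0.0]
grip_width: 0.0858
```

Run:
```python
from h import *
from workcell import bot
p,q,o=pose(bot); print(o["clock"],p,q.as_matrix().round(3).tolist(),o["joint_pos"].round(3),o["ft_force"].round(2),o["grip_width"])
c=bot.camera("scene"); pickle.dump(c,open("scene1.pkl","wb"))
u,v=proj(c,p)[0].astype(int); cv2.imwrite("pics/s1.png",cv2.resize(c["frame"][v-50:v+30,u-50:u+50],(800,640),interpolation=cv2.INTER_CUBIC)[:600])
print(u,v)
```

```text
6.05 [0.40465668 0.31062115 0.02217635] [[-0.793, -0.61, -0.0], [-0.61, 0.793, -0.0], [0.0, 0.0, -1.0]] [ 0.655  0.467 -0.297  0.807  0.    -0.001] [ 0.04 -0.27  0.03] 0.08578776470195831
355 216
```

View pics/s1.png

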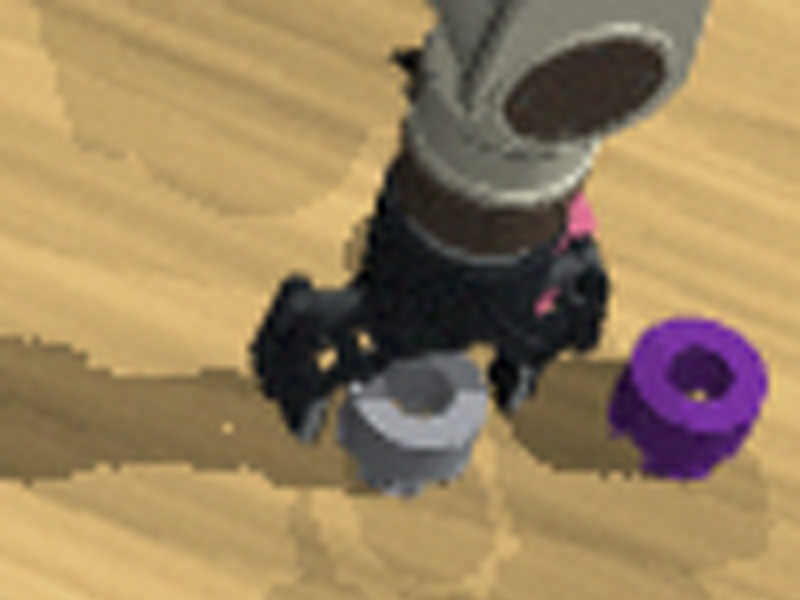

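Call:
{"name": "play_rows", "arguments": {"plan": [0,0,0,0,0,0,0,0,0,0,0,0,0,0,0,0,0,0,0,0,0,0,0,0,0,0,0,0,0,0,0,0,0,0,0,0,0,0,0,0,0,0], "hand": 0}}

```text
clock: 6.98
eef_pos: [0.4047, 0.3113, 0.023]
tool_rot: [-0.323, 0.946, 0.001, 0.0]
ft_force: [-2.5, 1.2, 5.0]
grip_width: 0.0578
```

Run:
```python
from h import *
from workcell import bot
p,q,o=pose(bot); print(o["clock"],p,q.as_matrix().round(3).tolist(),o["ft_force"].round(2),o["grip_width"])
```

```text
6.975 [0.40474143 0.31125082 0.02295723] [[-0.792, -0.611, 0.0], [-0.611, 0.792, 0.001], [-0.001, 0.001, -1.0]] [-2.48  1.23  5.03] 0.057843819790285814
```

```bash
cat >> h.py <<'E'
from scipy.linalg import logm,expm
AZ=np.radians(-162.3)
ZA=np.array([.5*np.cos(AZ),.5*np.sin(AZ),np.cos(np.pi/6)]); XA=np.cross([-np.sin(AZ)*-1*-1,0,0],[0,0,0])
YA=np.array([np.sin(AZ),-np.cos(AZ),0]); XA=np.cross(YA,ZA)
TIP=np.array([.5063,-.053,.1838]); FOOT=TIP-.076*ZA
def mk(p,Rm): T=np.eye(4);T[:3,:3]=Rm;T[:3,3]=p;return T
def tool_at_axle(d,ang=0.,off=(0,0)):
    """TCP d m above foot along axle; tool y = axle y turned by ang about axle z"""
    Rm=np.stack([-XA,YA,-ZA],1)
    Rm=R.from_rotvec(ang*ZA).as_matrix()@Rm
    return mk(FOOT+ZA*d+XA*off[0]+YA*off[1],Rm)
def screw(T0,T1,N):
    L=np.real(logm(np.linalg.inv(T0)@T1)); S=expm(L/N)
    row=np.concatenate([S[:3,3]*1000,R.from_matrix(S[:3,:3]).as_rotvec()])
    rr=np.concatenate([row[:3].round(1),row[3:].round(4)])
    S=mk(rr[:3]/1000,R.from_rotvec(rr[3:]).as_matrix())
    T=T0.copy(); path=[]
    for _ in range(N): T=T@S; path.append(T[:3,3].round(3).tolist())
    print("row",rr.tolist(),"|t|",np.linalg.norm(rr[:3]).round(1),"deg",np.degrees(np.linalg.norm(rr[3:])).round(1)); print("path",path[::2],"end err mm",((T[:3,3]-T1[:3,3])*1000).round(1))
E
python3 - <<'E'
from h import *
from workcell import bot
print(XA,YA,ZA,FOOT)
p,q,o=pose(bot)
T0=mk(p+[0,0,.2],q.as_matrix()); T1=tool_at_axle(.129); print(T1.round(3).tolist())
screw(T0,T1,10)
E
```

```text
[0.82502904 0.26330035 0.5       ] [-0.30403306  0.95266148  0.        ] [-0.47633074 -0.15201653  0.8660254 ] [ 0.54250114 -0.04144674  0.11798207]
[[-0.825, -0.304, 0.476, 0.481], [-0.263, 0.953, 0.152, -0.061], [-0.5, 0.0, -0.866, 0.23], [0.0, 0.0, 0.0, 1.0]]
row [11.0, -36.5, -2.8, 0.0092, -0.0517, 0.034] |t| 38.2 deg 3.6
path [[0.418, 0.276, 0.226], [0.441, 0.203, 0.23], [0.459, 0.129, 0.233], [0.472, 0.053, 0.234], [0.479, -0.023, 0.232]] end err mm [0.  0.2 0. ]
```

Call:
{"name": "play_rows", "arguments": {"plan": [0,0,-10,0,0,0,0,0,-30,0,0,0,0,0,-50,0,0,0,0,0,-55,0,0,0,0,0,-40,0,0,0,0,0,-15,0,0,0,0,0,0,0,0,0]}}

```text
clock: 7.85
eef_pos: [0.4048, 0.3105, 0.2222]
tool_rot: [-0.323, 0.946, -0.0, 0.0]
ft_force: [0.3, 1.0, -4.2]
grip_width: 0.0583
```

Call:
{"name": "play_rows", "arguments": {"plan": [11,-36.5,-2.8,0.0092,-0.0517,0.034,11,-36.5,-2.8,0.0092,-0.0517,0.034,11,-36.5,-2.8,0.0092,-0.0517,0.034,11,-36.5,-2.8,0.0092,-0.0517,0.034,11,-36.5,-2.8,0.0092,-0.0517,0.034,11,-36.5,-2.8,0.0092,-0.0517,0.034,11,-36.5,-2.8,0.0092,-0.0517,0.034,11,-36.5,-2.8,0.0092,-0.0517,0.034,11,-36.5,-2.8,0.0092,-0.0517,0.034,11,-36.5,-2.8,0.0092,-0.0517,0.034,0,0,0,0,0,0,0,0,0,0,0,0]}}

```text
clock: 9.35
eef_pos: [0.4797, -0.0611, 0.2272]
tool_rot: [-0.149, 0.955, 0.04, 0.253]
ft_force: [0.1, 0.7, -3.2]
grip_width: 0.0583
```

Run:
```python
from h import *
from workcell import bot
p,q,o=pose(bot); print(o["clock"],p,o["joint_pos"].round(3),o["ft_force"].round(2),o["ft_torque"].round(2),o["grip_width"])
T1=tool_at_axle(.129); print(rel(p,q,T1[:3,3],R.from_matrix(T1[:3,:3])))
out=[]
for n in("scene","top"):
    c=bot.camera(n); pickle.dump(c,open(n+"2.pkl","wb"))
    u,v=proj(c,TIP)[0]; u=int(u);v=int(v); r=30
    a=cv2.resize(c["frame"][v-r:v+r,u-r:u+r],(400,400),interpolation=cv2.INTER_CUBIC)
    # predicted spacer bottom/top circles
    sp=p+q.apply([0,0,.023]); a_=np.linspace(0,2*np.pi,50)
    for h in (0,.042):
        for rad in (.03,.0145):
            X=sp+q.apply(np.stack([rad*np.cos(a_),rad*np.sin(a_),0*a_-h],1))
            P=(proj(c,X)-[u-r,v-r]+.5)*400/(2*r); cv2.polylines(a,[P.astype(np.int32)],True,(0,255,0) if h else (0,0,255),1)
    for rad,d in((.013,.072),(.009,.076)):
        X=FOOT+ZA*d+np.outer(rad*np.cos(a_),XA)+np.outer(rad*np.sin(a_),YA)
        P=(proj(c,X)-[u-r,v-r]+.5)*400/(2*r); cv2.polylines(a,[P.astype(np.int32)],True,(0,255,255),1)
    out.append(a)
cv2.imwrite("pics/pre.png",np.hstack(out))
```

```text
9.35 [ 0.47971216 -0.06112226  0.22717193] [-0.3   -0.087 -0.526  0.695  0.288 -0.544] [ 0.09  0.72 -3.24] [-0.27  0.71  0.02] 0.058315042373204104
shift mm [-2.4 -0.3 -1.6] turn(in tool frame) [ 0.0016 -0.0053 -0.0007]
```

View pics/pre.png

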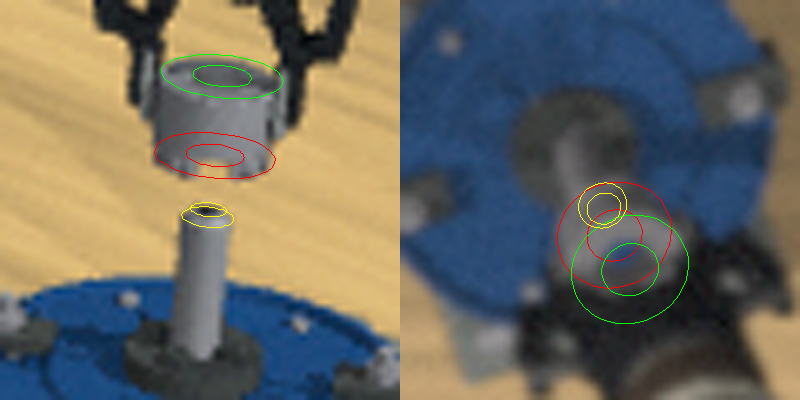

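Run:
```python
from h import *
c=pickle.load(open("top2.pkl","rb")); u,v=proj(c,TIP)[0].astype(int); r=16
a=cv2.resize(c["frame"][v-r:v+r,u-r:u+r],(400,400),interpolation=cv2.INTER_CUBIC)
c=pickle.load(open("scene2.pkl","rb")); u,v=proj(c,TIP+[0,0,-.0])[0].astype(int); r=20
b=cv2.resize(c["frame"][v-12:v+28,u-20:u+20],(400,400),interpolation=cv2.INTER_CUBIC)
b2=np.clip(b.astype(float)*1.8,0,255).astype(np.uint8)
cv2.imwrite("pics/pre2.png",np.hstack([a,b2]))
```

```text
(no output)
```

View pics/pre2.png

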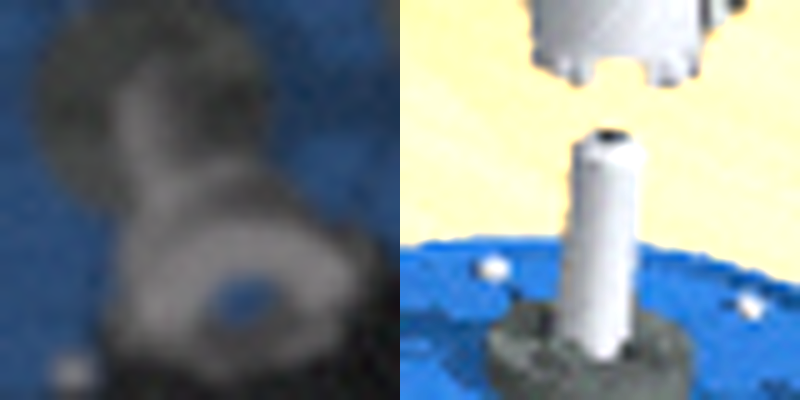

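Call:
{"name": "play_rows", "arguments": {"plan": [-2.4,-0.3,0,0.0016,-0.0053,0,0,0,12,0,0,0,0,0,12,0,0,0,0,0,4,0,0,0,0,0,0,0,0,0]}}

```text
clock: 10.07
eef_pos: [0.4965, -0.0566, 0.2058]
tool_rot: [-0.149, 0.954, 0.039, 0.257]
ft_force: [-0.4, -0.3, -3.1]
grip_width: 0.058
```

```bash
cat > look.py <<'E'
from h import *
from workcell import bot
import sys
p,q,o=pose(bot); print(o["clock"],p,o["ft_force"].round(2),o["ft_torque"].round(2),o["grip_width"])
L=(p-FOOT)@np.stack([XA,YA,ZA],1); print("axle coords mm",(L*1000).round(1),"Ftool",q.inv().apply(o["ft_force"]).round(1),"Ttool",q.inv().apply(o["ft_torque"]).round(2))
T1=tool_at_axle(L[2]); print(rel(p,q,T1[:3,3],R.from_matrix(T1[:3,:3])), "j",o["joint_pos"].round(2))
if len(sys.argv)>1:
    out=[]
    for n in("scene","top"):
        c=bot.camera(n); pickle.dump(c,open(n+sys.argv[1]+".pkl","wb"))
        u,v=proj(c,FOOT+ZA*.04)[0].astype(int); r=26
        out.append(cv2.resize(c["frame"][v-r:v+r,u-r:u+r],(400,400),interpolation=cv2.INTER_CUBIC))
    cv2.imwrite(f"pics/l{sys.argv[1]}.png",np.hstack(out))
E
python3 look.py 3
```

```text
10.075 [ 0.49652532 -0.05658208  0.20576739] [-0.35 -0.26 -3.06] [-0.23  0.73  0.01] 0.058045959178425616
axle coords mm [  2.   -0.4 100.2] Ftool [ 1.9 -0.1  2.4] Ttool [-0.01  0.76 -0.01]
shift mm [ 2.   0.4 -0. ] turn(in tool frame) [-0.0012  0.0029  0.0011] j [-0.28 -0.04 -0.55  0.61  0.28 -0.52]
```

View pics/l3.png

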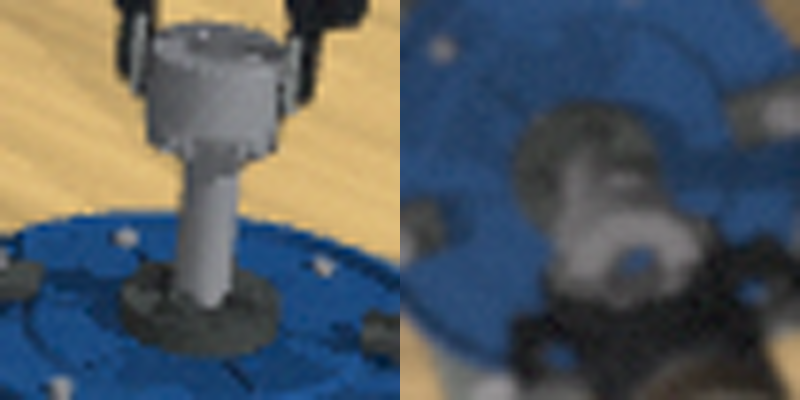

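Call:
{"name": "play_rows", "arguments": {"plan": [2,0.4,0,0,0,0,0,0,0,0,0,0,0,0,3,0,0,0,0,0,3,0,0,0,0,0,0,0,0,0]}}

```text
clock: 10.8
eef_pos: [0.4972, -0.0559, 0.1995]
tool_rot: [-0.149, 0.954, 0.039, 0.257]
ft_force: [-1.5, 0.5, -4.2]
grip_width: 0.0582
```

```bash
python3 look.py
```

```text
10.8 [ 0.49723675 -0.05589429  0.1995146 ] [-1.51  0.46 -4.24] [-0.26  1.06  0.05] 0.05819879611595536
axle coords mm [-0.4 -0.  94.4] Ftool [3.3 0.9 3. ] Ttool [-0.09  1.09 -0.  ]
shift mm [-0.4  0.   0. ] turn(in tool frame) [-0.0012  0.0026  0.0007] j [-0.27 -0.03 -0.56  0.59  0.28 -0.52]
```

Call:
{"name": "play_rows", "arguments": {"plan": [0,0,4,0,0,0,0,0,4,0,0,0,0,0,4,0,0,0,0,0,4,0,0,0,0,0,0,0,0,0]}}

```text
clock: 11.42
eef_pos: [0.5048, -0.053, 0.1853]
tool_rot: [-0.149, 0.954, 0.04, 0.257]
ft_force: [-3.4, 2.9, -7.1]
grip_width: 0.058
```

```bash
python3 look.py
```

```text
11.425 [ 0.50481256 -0.05300841  0.18532174] [-3.38  2.9  -7.11] [0.15 1.57 0.35] 0.058049252560731984
axle coords mm [-0.5  0.4 78. ] Ftool [5.6 3.8 5. ] Ttool [-0.72  1.45  0.01]
shift mm [-0.5 -0.4  0. ] turn(in tool frame) [-0.      0.0023  0.0009] j [-0.26 -0.   -0.57  0.55  0.27 -0.51]
```

Call:
{"name": "play_rows", "arguments": {"plan": [0.8,0.8,4,0,0,0,0.3,0.3,4,0,0,0,0,0,5,0,0,0,0,0,5,0,0,0,0,0,5,0,0,0,0,0,0,0,0,0]}}

```text
clock: 12.18
eef_pos: [0.5155, -0.0494, 0.1656]
tool_rot: [-0.149, 0.954, 0.039, 0.258]
ft_force: [-2.1, 1.6, -5.9]
grip_width: 0.0584
```

```bash
python3 look.py
```

```text
12.175 [ 0.51554968 -0.04941616  0.1656272 ] [-2.09  1.57 -5.94] [0.04 1.36 0.23] 0.058417693597678046
axle coords mm [-0.5  0.6 55.3] Ftool [4.3 2.1 4.4] Ttool [-0.51  1.29  0.03]
shift mm [-0.5 -0.6  0. ] turn(in tool frame) [-0.002   0.0038  0.0012] j [-0.24  0.04 -0.59  0.48  0.27 -0.49]
```

Call:
{"name": "play_rows", "arguments": {"plan": [0.5,0.3,6,0,0,0,0,0,6,0,0,0,0,0,6,0,0,0,0,0,3,0,0,0,0,0,2,0,0,0,0,0,0,0,0,0]}}

```text
clock: 12.92
eef_pos: [0.5263, -0.046, 0.1461]
tool_rot: [-0.149, 0.954, 0.039, 0.258]
ft_force: [-0.7, 1.2, -4.2]
grip_width: 0.0588
```

```bash
python3 look.py 4
```

```text
12.925 [ 0.52626505 -0.0459602   0.14607402] [-0.74  1.16 -4.22] [-0.09  1.11  0.12] 0.05877624997183942
axle coords mm [-0.5  0.6 32.7] Ftool [2.4 1.3 3.5] Ttool [-0.28  1.09  0.02]
shift mm [-0.5 -0.6  0. ] turn(in tool frame) [-0.0025  0.0046  0.0013] j [-0.23  0.09 -0.6   0.42  0.26 -0.48]
```

View pics/l4.png

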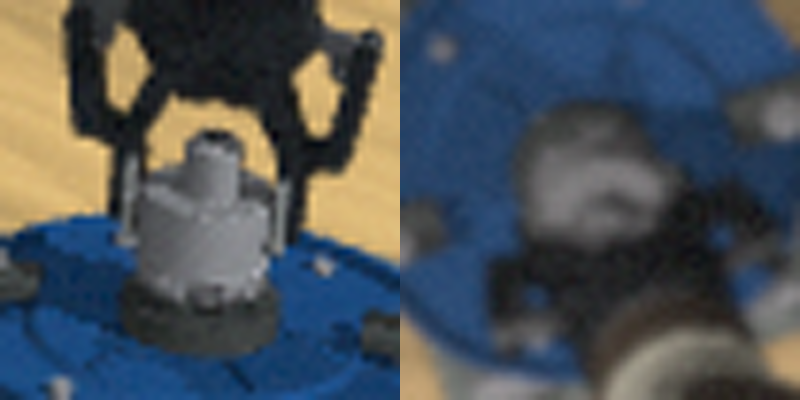

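Call:
{"name": "play_rows", "arguments": {"plan": [0,0,2,0,0,0,0,0,2,0,0,0,0,0,0,0,0,0]}}

```text
clock: 13.4
eef_pos: [0.5271, -0.0456, 0.1448]
tool_rot: [-0.148, 0.954, 0.039, 0.259]
ft_force: [-21.9, -2.2, 19.8]
grip_width: 0.0581
```

```bash
python3 look.py
```

```text
13.4 [ 0.52709085 -0.04564938  0.14483321] [-21.87  -2.18  19.79] [0.27 2.44 0.68] 0.05810921311732313
axle coords mm [-0.4  0.7 31.2] Ftool [  8.6   4.5 -27.9] Ttool [-1.21  2.24 -0.09]
shift mm [-0.4 -0.7  0. ] turn(in tool frame) [-0.0031  0.0058  0.0006] j [-0.23  0.09 -0.6   0.41  0.26 -0.48]
```

Call:
{"name": "play_rows", "arguments": {"plan": [0,0,-1,0,0,0,0,0,0,0,0,0.1,0,0,0,0,0,0.1,0,0,0,0,0,0.1,0,0,0,0,0,0]}}

```text
clock: 14.02
eef_pos: [0.5269, -0.0459, 0.1445]
tool_rot: [-0.004, 0.965, 0.077, 0.25]
ft_force: [-11.7, -1.5, 7.4]
grip_width: 0.0582
```

```bash
python3 look.py
```

```text
14.025 [ 0.52693294 -0.04585981  0.14447773] [-11.67  -1.52   7.36] [-0.02  1.9   0.13] 0.058247336083944966
axle coords mm [-0.8  0.5 31. ] Ftool [  6.6   0.1 -12.2] Ttool [0.01 1.89 0.16]
shift mm [-0.9 -0.3  0. ] turn(in tool frame) [-0.0026  0.0052 -0.3002] j [-0.23  0.09 -0.6   0.41  0.26 -0.17]
```

Call:
{"name": "play_rows", "arguments": {"plan": [0,0,0,0,0,0.1,0,0,0,0,0,0.1,0,0,0,0,0,0,0,0,0,0,0,0]}}

```text
clock: 14.52
eef_pos: [0.5274, -0.0455, 0.1435]
tool_rot: [0.091, 0.961, 0.101, 0.24]
ft_force: [-1.5, 0.6, -3.1]
grip_width: 0.0581
```

```bash
python3 look.py
```

```text
14.525 [ 0.52740938 -0.04548022  0.14347848] [-1.47  0.64 -3.13] [-0.19  1.23  0.15] 0.0581421871826919
axle coords mm [-0.8  0.7 29.9] Ftool [ 2.8 -0.3  2.1] Ttool [ 0.37  1.19 -0.03]
shift mm [-1.  -0.3  0. ] turn(in tool frame) [-0.0013  0.0048 -0.4975] j [-0.23  0.09 -0.6   0.41  0.26  0.02]
```

Call:
{"name": "play_rows", "arguments": {"plan": [-0.5,0,0,0,0,0.05,0,0,2,0,0,0,0,0,2,0,0,0,0,0,0,0,0,0]}}

```text
clock: 15.02
eef_pos: [0.5296, -0.0446, 0.1399]
tool_rot: [0.115, 0.959, 0.108, 0.237]
ft_force: [-0.1, 1.6, -5.3]
grip_width: 0.0583
```

```bash
python3 look.py
```

```text
15.025 [ 0.52962017 -0.04459059  0.13986212] [-0.15  1.57 -5.28] [0.1  1.22 0.24] 0.058345342957011666
axle coords mm [-0.5  0.9 25.6] Ftool [2.8 0.1 4.7] Ttool [0.15 1.24 0.02]
shift mm [-0.9 -0.5  0. ] turn(in tool frame) [-3.000e-04  4.200e-03 -5.482e-01] j [-0.22  0.1  -0.6   0.4   0.26  0.08]
```

Call:
{"name": "play_rows", "arguments": {"plan": [0,0,1.5,0,0,0,0,0,1.5,0,0,0,0,0,1,0,0,0,0,0,0,0,0,0]}}

```text
clock: 15.52
eef_pos: [0.5307, -0.0443, 0.1379]
tool_rot: [0.116, 0.958, 0.108, 0.238]
ft_force: [-17.5, 0.5, 12.4]
grip_width: 0.0585
```

```bash
python3 look.py
```

```text
15.525 [ 0.53070059 -0.04433828  0.13792492] [-17.53   0.5   12.45] [0.23 2.34 0.64] 0.058464686238670106
axle coords mm [-0.5  0.8 23.3] Ftool [  9.9   0.7 -19.1] Ttool [ 0.17  2.43 -0.09]
shift mm [-0.9 -0.4  0. ] turn(in tool frame) [-0.0008  0.005  -0.5492] j [-0.22  0.11 -0.61  0.39  0.26  0.08]
```

Call:
{"name": "play_rows", "arguments": {"plan": [0,0,-1,0,0,0,0,0,0,0,0,0,0,0,0,0,0,0,0,0,0,0,0,0,0,0,-5,0,0,0,0,0,-20,0,0,0,0,0,-35,0,0,0,0,0,-45,0,0,0], "hand": 100}}

```text
clock: 16.52
eef_pos: [0.4796, -0.0601, 0.2285]
tool_rot: [0.116, 0.959, 0.108, 0.237]
ft_force: [0.8, 0.2, 1.2]
grip_width: 0.0853
```

```bash
python3 look.py 5
python3 - <<'E'
from h import *
from workcell import bot
p,q,o=pose(bot)
# target over washer: tool down, jaw radial or tangential
w=np.array([.5868,.3473]); print(np.hypot(*w))
az=np.arctan2(w[1],w[0])+np.pi/2
y=np.array([np.cos(az),np.sin(az),0]); z=np.array([0,0,-1.]); T1=mk([w[0],w[1],.10],np.stack([np.cross(y,z),y,z],1))
for N in(10,12): screw(mk(p,q.as_matrix()),T1,N)
E
```

```text
16.525 [ 0.47964284 -0.06014971  0.22851487] [0.75 0.22 1.15] [-0.16  0.42 -0.03] 0.08533467259316553
axle coords mm [ -1.5   1.3 128.5] Ftool [-1.1  0.6 -0.6] Ttool [0.26 0.36 0.02]
shift mm [-2.  -0.3  0. ] turn(in tool frame) [-3.000e-04  2.800e-03 -5.488e-01] j [-0.3  -0.09 -0.53  0.69  0.29  0.01]
0.6818735439947792
row [-10.7, 38.9, 21.9, 0.0081, 0.0542, -0.0756] |t| 45.9 deg 5.3
path [[0.508, -0.024, 0.229], [0.552, 0.055, 0.214], [0.581, 0.139, 0.191], [0.595, 0.224, 0.159], [0.594, 0.307, 0.121]] end err mm [0.3 0.2 0.1]
row [-9.2, 32.4, 18.2, 0.0068, 0.0452, -0.063] |t| 38.3 deg 4.5
path [[0.504, -0.03, 0.23], [0.542, 0.035, 0.219], [0.571, 0.104, 0.201], [0.589, 0.174, 0.178], [0.596, 0.245, 0.15], [0.593, 0.314, 0.117]] end err mm [ 0.2  0.5 -0.1]
```

View pics/l5.png

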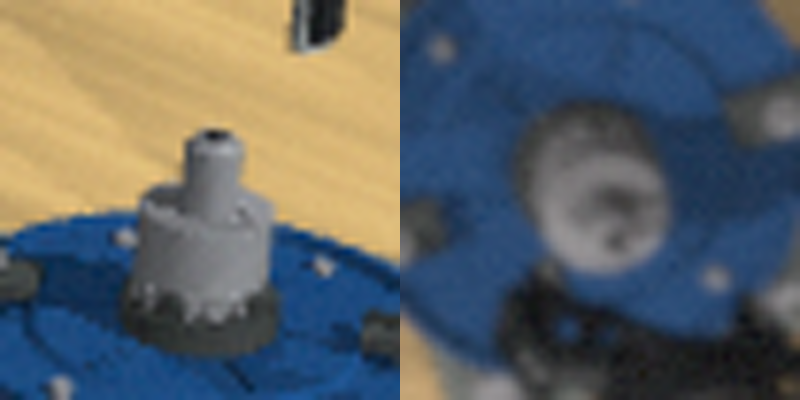

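Call:
{"name": "play_rows", "arguments": {"plan": [-9.2,32.4,18.2,0.0068,0.0452,-0.063,-9.2,32.4,18.2,0.0068,0.0452,-0.063,-9.2,32.4,18.2,0.0068,0.0452,-0.063,-9.2,32.4,18.2,0.0068,0.0452,-0.063,-9.2,32.4,18.2,0.0068,0.0452,-0.063,-9.2,32.4,18.2,0.0068,0.0452,-0.063,-9.2,32.4,18.2,0.0068,0.0452,-0.063,-9.2,32.4,18.2,0.0068,0.0452,-0.063,-9.2,32.4,18.2,0.0068,0.0452,-0.063,-9.2,32.4,18.2,0.0068,0.0452,-0.063,-9.2,32.4,18.2,0.0068,0.0452,-0.063,-9.2,32.4,18.2,0.0068,0.0452,-0.063,0,0,0,0,0,0,0,0,0,0,0,0]}}

```text
clock: 18.38
eef_pos: [0.584, 0.3491, 0.0939]
tool_rot: [-0.265, 0.964, 0.002, -0.004]
ft_force: [0.7, 0.5, 0.7]
grip_width: 0.0855
```

```bash
cat > down.py <<'E'
from h import *
from workcell import bot
import sys
x,y=float(sys.argv[1]),float(sys.argv[2])
p,q,o=pose(bot); print(o["clock"],p,o["joint_pos"].round(2),o["ft_force"].round(1),o["grip_width"])
z=np.array([0,0,-1.]); yy=q.as_matrix()[:,1].copy(); yy[2]=0; yy/=np.linalg.norm(yy)
print("y az",np.degrees(np.arctan2(yy[1],yy[0])).round(1),rel(p,q,[x,y,p[2]],R.from_matrix(np.stack([np.cross(yy,z),yy,z],1))))
E
python3 down.py .5868 .3473
```

```text
18.375 [0.58400018 0.3491407  0.09394773] [0.54 0.69 0.33 1.21 0.01 0.  ] [0.7 0.5 0.7] 0.08549816979844797
y az 120.7 shift mm [-1.5 -3.  -0. ] turn(in tool frame) [ 0.0054 -0.0072  0.    ]
```

Call:
{"name": "play_rows", "arguments": {"plan": [-1.5,-3,30,0.0054,-0.0072,0,0,0,30,0,0,0,0,0,15,0,0,0,0,0,5,0,0,0,0,0,0,0,0,0]}}

```text
clock: 19.0
eef_pos: [0.5875, 0.3476, 0.0157]
tool_rot: [-0.264, 0.964, 0.001, 0.001]
ft_force: [1.0, -0.7, -0.1]
grip_width: 0.0854
```

```bash
python3 down.py .5868 .3473
python3 - <<'E'
from h import *
from workcell import bot
c=bot.camera("scene"); p=bot.get_obs()["eef_pos"]
u,v=proj(c,p)[0].astype(int); cv2.imwrite("pics/s6.png",cv2.resize(c["frame"][v-30:v+20,u-33:u+33],(792,600),interpolation=cv2.INTER_CUBIC))
E
```

```text
19.0 [0.58747707 0.34755749 0.01570992] [ 0.53  0.76  0.23  1.04  0.   -0.  ] [ 1.  -0.7 -0.1] 0.0854088237673226
y az 120.7 shift mm [ 0.7  0.1 -0. ] turn(in tool frame) [ 0.0004  0.0024 -0.    ]
```

View pics/s6.png

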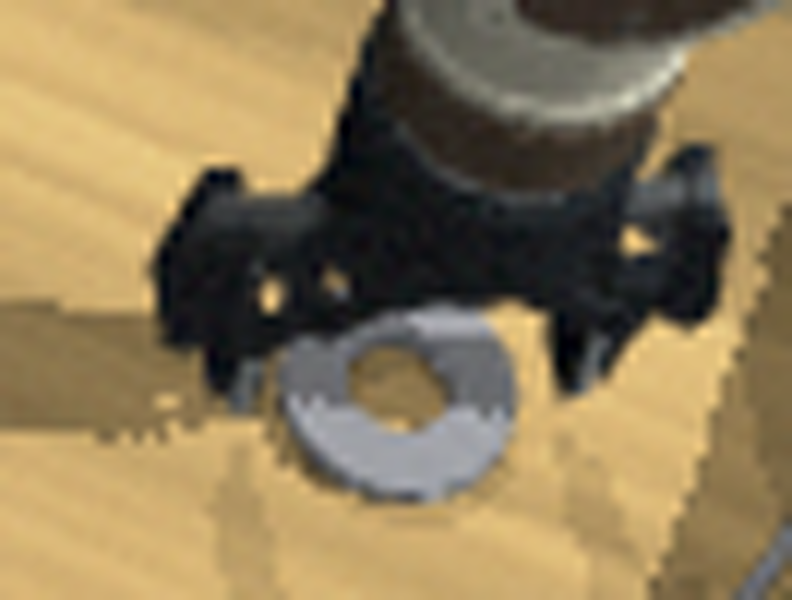

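Run:
```python
from h import *
from workcell import bot
p,q,o=pose(bot); c=pickle.load(open("scene0.pkl","rb"))
u,v=proj(c,p)[0].astype(int)
for s in(-1,1):
  for zt in (0.,.004,.008,.012,.016,.02):
    for xx in (-.011,.011):
      X=p+q.apply([xx,s*.0427,0]); X[2]=zt
      print(s,zt,xx,((proj(c,X)[0]-[u-33,v-30]+.5)*12).round(0),end=' ')
    print()
```

```text
-1 0.0 -0.011 [251. 444.] -1 0.0 0.011 [239. 372.] 
-1 0.004 -0.011 [253. 438.] -1 0.004 0.011 [241. 366.] 
-1 0.008 -0.011 [255. 432.] -1 0.008 0.011 [243. 359.] 
-1 0.012 -0.011 [257. 425.] -1 0.012 0.011 [245. 353.] 
-1 0.016 -0.011 [260. 419.] -1 0.016 0.011 [247. 346.] 
-1 0.02 -0.011 [262. 413.] -1 0.02 0.011 [249. 340.] 
1 0.0 -0.011 [556. 429.] 1 0.0 0.011 [541. 358.] 
1 0.004 -0.011 [559. 423.] 1 0.004 0.011 [544. 351.] 
1 0.008 -0.011 [562. 417.] 1 0.008 0.011 [547. 345.] 
1 0.012 -0.011 [564. 410.] 1 0.012 0.011 [549. 338.] 
1 0.016 -0.011 [567. 404.] 1 0.016 0.011 [552. 332.] 
1 0.02 -0.011 [570. 398.] 1 0.02 0.011 [555. 325.]
```

Call:
{"name": "play_rows", "arguments": {"plan": [0,0,5,0,0,0,0,0,4,0,0,0,0,0,0,0,0,0]}}

```text
clock: 19.42
eef_pos: [0.5865, 0.3475, 0.0053]
tool_rot: [-0.265, 0.964, 0.0, 0.0]
ft_force: [-1.0, 0.6, 0.7]
grip_width: 0.0853
```

Call:
{"name": "play_rows", "arguments": {"plan": [0,0,0,0,0,0,0,0,0,0,0,0,0,0,0,0,0,0,0,0,0,0,0,0,0,0,0,0,0,0], "hand": 0}}

```text
clock: 20.05
eef_pos: [0.5874, 0.3481, 0.0067]
tool_rot: [-0.265, 0.964, 0.001, 0.001]
ft_force: [-0.3, 0.4, 5.0]
grip_width: 0.0626
```

Call:
{"name": "play_rows", "arguments": {"plan": [0,0,0,0,0,0,0,0,0,0,0,0,0,0,0,0,0,0,0,0,0,0,0,0.1745,0,0,0,0,0,0.1745,0,0,0,0,0,0.1745,0,0,0,0,0,0.1745,0,0,0,0,0,0.1745,0,0,0,0,0,0.1745,0,0,0,0,0,0.1745,0,0,0,0,0,0.1745,0,0,0,0,0,0.1745], "hand": 100}}

```text
clock: 21.55
eef_pos: [0.5867, 0.3475, 0.0054]
tool_rot: [0.497, 0.868, 0.0, -0.0]
ft_force: [0.5, 0.6, 0.2]
grip_width: 0.0857
```

Call:
{"name": "play_rows", "arguments": {"plan": [0,0,0,0,0,0,0,0,0,0,0,0,0,0,0,0,0,0,0,0,0,0,0,0,0,0,0,0,0,0,0,0,0,0,0,0], "hand": 0}}

```text
clock: 22.3
eef_pos: [0.5872, 0.3478, 0.0064]
tool_rot: [0.495, 0.869, 0.001, 0.0]
ft_force: [0.4, -1.0, 5.9]
grip_width: 0.063
```

```bash
python3 down.py .5868 .3473
python3 - <<'E'
from h import *
from workcell import bot
c=bot.camera("scene"); p=bot.get_obs()["eef_pos"]
u,v=proj(c,p)[0].astype(int); cv2.imwrite("pics/s7.png",cv2.resize(c["frame"][v-30:v+20,u-33:u+33],(792,600),interpolation=cv2.INTER_CUBIC))
E
```

```text
22.3 [0.58721346 0.34779619 0.00635545] [0.53 0.77 0.22 1.03 0.   1.57] [ 0.4 -1.   5.9] 0.06296425034571727
y az 30.7 shift mm [-0.2 -0.6 -0. ] turn(in tool frame) [ 0.0021 -0.0003  0.    ]
```

View pics/s7.png

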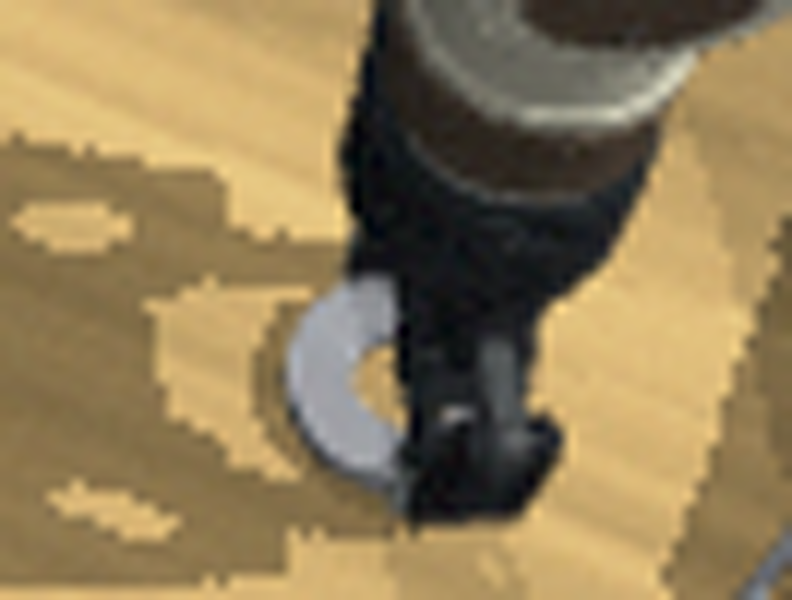

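Call:
{"name": "play_rows", "arguments": {"plan": [0,0,-5,0,0,0,0,0,-20,0,0,0,0,0,-45,0,0,0,0,0,-55,0,0,0,0,0,-50,0,0,0,0,0,-30,0,0,0,0,0,-15,0,0,0,0,0,0,0,0,0]}}

```text
clock: 23.35
eef_pos: [0.5868, 0.3475, 0.2257]
tool_rot: [0.495, 0.869, 0.001, 0.0]
ft_force: [0.4, 0.0, -1.8]
grip_width: 0.0626
```

Run:
```python
from h import *
from workcell import bot
p,q,o=pose(bot); print(o["clock"],p,o["joint_pos"].round(2),o["ft_force"].round(1),o["grip_width"])
T1=tool_at_axle(.110,-np.pi/2,(-.0005,.0007))
screw(mk(p,q.as_matrix()),T1,12)
c=bot.camera("scene"); pickle.dump(c,open("scene8.pkl","wb"))
u,v=proj(c,p)[0].astype(int); cv2.imwrite("pics/s8.png",cv2.resize(c["frame"][v-30:v+20,u-33:u+33],(792,600),interpolation=cv2.INTER_CUBIC))
```

```text
23.35 [0.58678436 0.34752229 0.22570891] [0.53 0.63 0.56 1.5  0.   1.57] [ 0.4  0.  -1.8] 0.06262230033037895
row [-27.3, -21.5, -3.9, -0.0433, -0.005, 0.0185] |t| 35.0 deg 2.7
path [[0.582, 0.313, 0.23], [0.571, 0.244, 0.235], [0.557, 0.176, 0.237], [0.54, 0.108, 0.235], [0.521, 0.041, 0.229], [0.5, -0.025, 0.219]] end err mm [-0.3 -0.1  0.1]
```

View pics/s8.png

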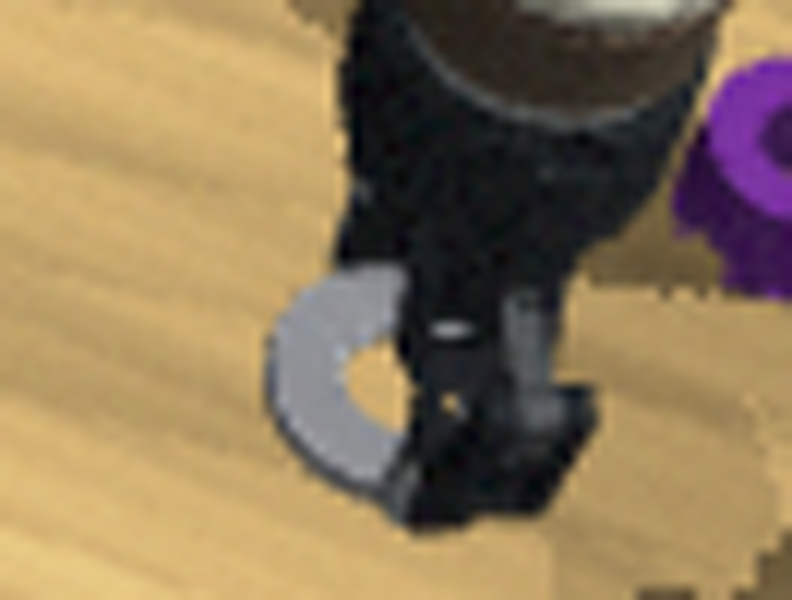

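Call:
{"name": "play_rows", "arguments": {"plan": [-27.3,-21.5,-3.9,-0.0433,-0.005,0.0185,-27.3,-21.5,-3.9,-0.0433,-0.005,0.0185,-27.3,-21.5,-3.9,-0.0433,-0.005,0.0185,-27.3,-21.5,-3.9,-0.0433,-0.005,0.0185,-27.3,-21.5,-3.9,-0.0433,-0.005,0.0185,-27.3,-21.5,-3.9,-0.0433,-0.005,0.0185,-27.3,-21.5,-3.9,-0.0433,-0.005,0.0185,-27.3,-21.5,-3.9,-0.0433,-0.005,0.0185,-27.3,-21.5,-3.9,-0.0433,-0.005,0.0185,-27.3,-21.5,-3.9,-0.0433,-0.005,0.0185,-27.3,-21.5,-3.9,-0.0433,-0.005,0.0185,-27.3,-21.5,-3.9,-0.0433,-0.005,0.0185,0,0,0,0,0,0,0,0,0,0,0,0,0,0,0,0,0,0]}}

```text
clock: 25.28
eef_pos: [0.4894, -0.057, 0.213]
tool_rot: [0.569, 0.78, 0.209, 0.152]
ft_force: [0.4, -0.6, -2.1]
grip_width: 0.0627
```

```bash
sed -i 's/^T1=tool_at_axle(L\[2\]).*/A0=float(sys.argv[2]) if len(sys.argv)>2 else 0\nT1=tool_at_axle(L[2],A0,(-.0005,.0007)); print(rel(p,q,T1[:3,3],R.from_matrix(T1[:3,:3])), "j",o["joint_pos"].round(2))/; s/^if len(sys.argv)>1:/if len(sys.argv)>1 and sys.argv[1]!="0":/' look.py; python3 look.py 9 -1.5708
```

```text
25.275 [ 0.48938148 -0.0569523   0.21303524] [ 0.36 -0.58 -2.07] [-0.2   0.61 -0.03] 0.06268422763407717
axle coords mm [ -0.4   1.4 110. ] Ftool [-0.7 -0.9  1.9] Ttool [ 0.64 -0.02  0.03]
shift mm [-0.7 -0.1 -0. ] turn(in tool frame) [-0.0011 -0.0009  0.001 ] j [-0.28 -0.06 -0.54  0.64  0.28  1.04]
```

View pics/l9.png

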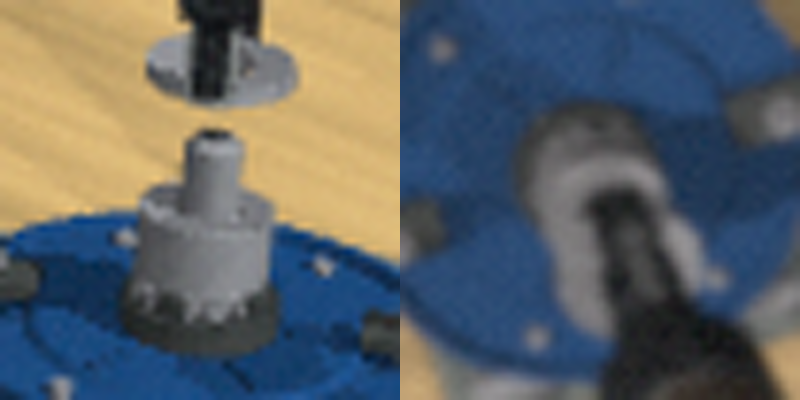

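Call:
{"name": "play_rows", "arguments": {"plan": [-0.7,0,10,0,0,0,0,0,10,0,0,0,0,0,5,0,0,0,0,0,4,0,0,0,0,0,4,0,0,0,0,0,0,0,0,0]}}

```text
clock: 26.12
eef_pos: [0.5049, -0.0534, 0.1843]
tool_rot: [0.57, 0.78, 0.209, 0.152]
ft_force: [0.2, -0.5, -1.6]
grip_width: 0.0629
```

```bash
python3 look.py 0 -1.5708
```

```text
26.125 [ 0.50489227 -0.05343846  0.18433985] [ 0.24 -0.46 -1.56] [-0.14  0.64  0.02] 0.06288502541660199
axle coords mm [-1.   0.  77.2] Ftool [-0.5 -0.7  1.4] Ttool [0.65 0.06 0.02]
shift mm [ 0.7  0.5 -0. ] turn(in tool frame) [-0.0011 -0.0001 -0.0005] j [-0.26  0.   -0.57  0.55  0.27  1.06]
```

Call:
{"name": "play_rows", "arguments": {"plan": [0.5,0.4,4,0,0,0,0,0,5,0,0,0,0,0,5,0,0,0,0,0,5,0,0,0,0,0,0,0,0,0]}}

```text
clock: 26.75
eef_pos: [0.514, -0.0499, 0.1677]
tool_rot: [0.57, 0.78, 0.208, 0.152]
ft_force: [-0.3, 0.3, -1.6]
grip_width: 0.0625
```

```bash
python3 look.py 0 -1.5708
```

```text
26.75 [ 0.51399929 -0.04986099  0.16773003] [-0.3   0.28 -1.59] [-0.24  0.62 -0.01] 0.062482128887572354
axle coords mm [-0.9  0.6 57.9] Ftool [ 0.4 -1.   1.3] Ttool [ 0.67 -0.04 -0.01]
shift mm [ 0.1  0.4 -0. ] turn(in tool frame) [-0.0016 -0.0004 -0.0005] j [-0.25  0.04 -0.58  0.5   0.27  1.08]
```

Call:
{"name": "play_rows", "arguments": {"plan": [0,0,4,0,0,0,0,0,3,0,0,0,0,0,2,0,0,0,0,0,1.5,0,0,0,0,0,0,0,0,0]}}

```text
clock: 27.38
eef_pos: [0.5188, -0.0486, 0.1599]
tool_rot: [0.57, 0.78, 0.209, 0.153]
ft_force: [-7.5, -0.7, 5.8]
grip_width: 0.0629
```

```bash
python3 look.py 0 -1.5708
```

```text
27.375 [ 0.51877346 -0.04855084  0.15989483] [-7.47 -0.68  5.83] [-0.1   1.15  0.11] 0.0628853761365869
axle coords mm [-0.5  0.4 48.7] Ftool [ 1.6 -3.4 -8.7] Ttool [1.13 0.27 0.03]
shift mm [ 0.3 -0.  -0. ] turn(in tool frame) [-0.0006  0.0005 -0.0006] j [-0.24  0.06 -0.59  0.47  0.26  1.08]
```

Call:
{"name": "play_rows", "arguments": {"plan": [0,0,0,0,0,0,0,0,0,0,0,0,0,0,0,0,0,0,0,0,0,0,0,0,0,0,-5,0,0,0,0,0,-20,0,0,0,0,0,-30,0,0,0,0,0,-35,0,0,0], "hand": 100}}

```text
clock: 28.38
eef_pos: [0.4755, -0.062, 0.2378]
tool_rot: [0.57, 0.78, 0.209, 0.152]
ft_force: [-0.1, 0.2, -0.1]
grip_width: 0.0853
```

```bash
python3 look.py 10 -1.5708
python3 - <<'E'
from h import *
from workcell import bot
p,q,o=pose(bot)
w=np.array([.6125,-.3127]); print(np.hypot(*w),np.degrees(np.arctan2(w[1],w[0])))
for k in (0,np.pi/2):
    az=np.arctan2(w[1],w[0])+k
    y=np.array([np.cos(az),np.sin(az),0]); z=np.array([0,0,-1.]); T1=mk([w[0],w[1],.12],np.stack([np.cross(y,z),y,z],1))
    screw(mk(p,q.as_matrix()),T1,12)
E
```

```text
28.375 [ 0.47552349 -0.06202773  0.23775456] [-0.07  0.21 -0.14] [-0.16  0.41  0.  ] 0.08527169759758411
axle coords mm [ -0.8   0.8 138.8] Ftool [ 0.2 -0.1  0.1] Ttool [ 0.43 -0.02 -0.01]
shift mm [-0.1  0.3 -0. ] turn(in tool frame) [-0.0016 -0.0004 -0.0003] j [-0.31 -0.11 -0.52  0.72  0.29  1.02]
0.687704544117603 -27.045702940960286
row [-21.4, 9.5, 12.7, 0.0419, -0.0169, 0.0635] |t| 26.6 deg 4.5
path [[0.498, -0.079, 0.235], [0.534, -0.115, 0.22], [0.565, -0.154, 0.202], [0.588, -0.197, 0.181], [0.604, -0.243, 0.158], [0.612, -0.289, 0.133]] end err mm [-0.1  0.1  0.6]
row [-23.1, -7.2, 9.5, 0.0416, 0.0177, -0.0643] |t| 26.0 deg 4.5
path [[0.483, -0.086, 0.23], [0.498, -0.13, 0.207], [0.516, -0.174, 0.187], [0.539, -0.216, 0.167], [0.566, -0.257, 0.148], [0.596, -0.294, 0.129]] end err mm [ 0.2  0.6 -0.3]
```

View pics/l10.png

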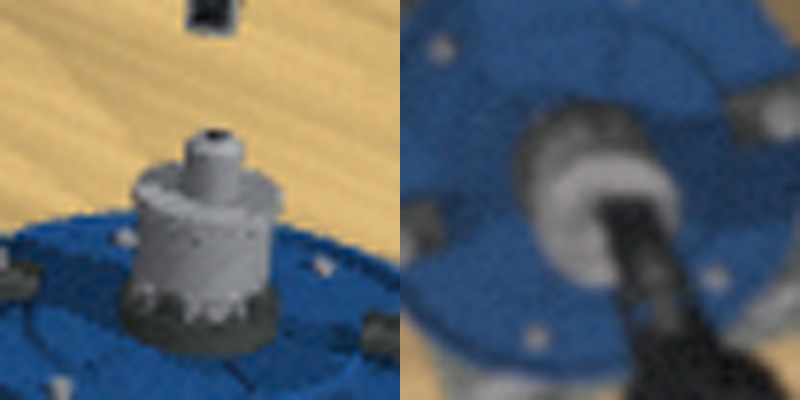

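Call:
{"name": "play_rows", "arguments": {"plan": [-21.4,9.5,12.7,0.0419,-0.0169,0.0635,-21.4,9.5,12.7,0.0419,-0.0169,0.0635,-21.4,9.5,12.7,0.0419,-0.0169,0.0635,-21.4,9.5,12.7,0.0419,-0.0169,0.0635,-21.4,9.5,12.7,0.0419,-0.0169,0.0635,-21.4,9.5,12.7,0.0419,-0.0169,0.0635,-21.4,9.5,12.7,0.0419,-0.0169,0.0635,-21.4,9.5,12.7,0.0419,-0.0169,0.0635,-21.4,9.5,12.7,0.0419,-0.0169,0.0635,-21.4,9.5,12.7,0.0419,-0.0169,0.0635,-21.4,9.5,12.7,0.0419,-0.0169,0.0635,-21.4,9.5,12.7,0.0419,-0.0169,0.0635,0,0,0,0,0,0,0,0,0,0,0,0,0,0,0,0,0,0]}}

```text
clock: 30.35
eef_pos: [0.6109, -0.3105, 0.1159]
tool_rot: [0.852, 0.523, -0.002, -0.002]
ft_force: [0.1, -0.5, 0.7]
grip_width: 0.0854
```

```bash
python3 down.py .6125 -.3127
python3 - <<'E'
from h import *
from workcell import bot
c=bot.camera("scene"); p=bot.get_obs()["eef_pos"]
u,v=proj(c,[.6125,-.3127,.036])[0].astype(int); cv2.imwrite("pics/s11.png",cv2.resize(c["frame"][v-40:v+25,u-40:u+46],(792,600),interpolation=cv2.INTER_CUBIC))
E
```

```text
30.35 [ 0.61090931 -0.31046329  0.11591363] [-0.47  0.69  0.37  1.26 -0.    1.57] [ 0.1 -0.5  0.7] 0.0854470938005707
y az -26.9 shift mm [-1.3  2.4 -0. ] turn(in tool frame) [-0.0054  0.0013  0.    ]
```

View pics/s11.png

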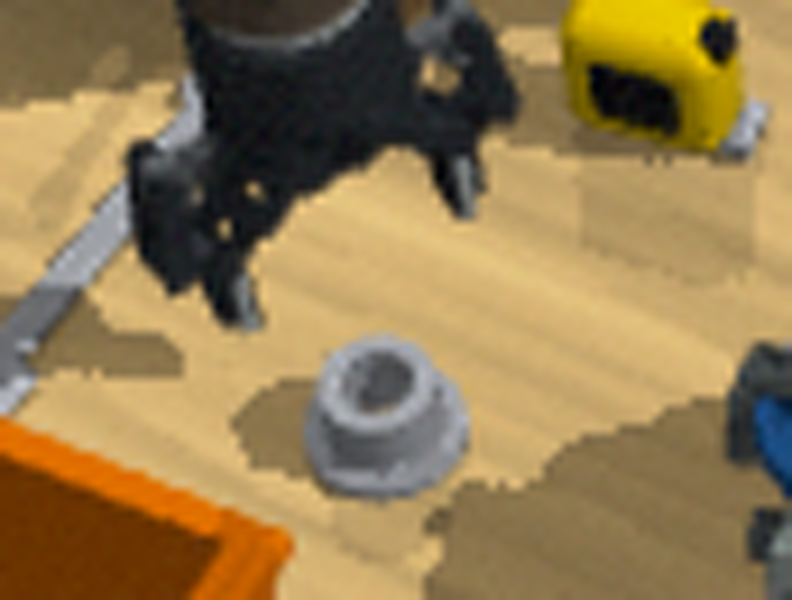

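Call:
{"name": "play_rows", "arguments": {"plan": [-1.3,2.4,30,-0.0054,0.0013,0,0,0,35,0,0,0,0,0,20,0,0,0,0,0,7,0,0,0,0,0,0,0,0,0]}}

```text
clock: 31.02
eef_pos: [0.6122, -0.3132, 0.0236]
tool_rot: [0.852, 0.523, -0.0, -0.0]
ft_force: [-0.3, -0.2, 0.4]
grip_width: 0.0856
```

Call:
{"name": "play_rows", "arguments": {"plan": [0,0,0,0,0,0,0,0,0,0,0,0,0,0,0,0,0,0,0,0,0,0,0,0,0,0,0,0,0,0,0,0,0,0,0,0], "hand": 0}}

```text
clock: 31.78
eef_pos: [0.613, -0.314, 0.0247]
tool_rot: [0.853, 0.522, 0.0, 0.001]
ft_force: [-0.2, -0.6, 6.4]
grip_width: 0.045
```

Call:
{"name": "play_rows", "arguments": {"plan": [0,0,0,0,0,0,0,0,0,0,0,0,0,0,0,0,0,0,0,0,0,0,0,-0.1745,0,0,0,0,0,-0.1745,0,0,0,0,0,-0.1745,0,0,0,0,0,-0.1745,0,0,0,0,0,-0.1745,0,0,0,0,0,-0.1745,0,0,0,0,0,-0.1745,0,0,0,0,0,-0.1745,0,0,0,0,0,-0.1745], "hand": 100}}

```text
clock: 33.28
eef_pos: [0.6118, -0.3134, 0.0226]
tool_rot: [0.231, 0.973, 0.0, -0.001]
ft_force: [-0.1, 0.1, 1.2]
grip_width: 0.0855
```

Call:
{"name": "play_rows", "arguments": {"plan": [0,0,0,0,0,0,0,0,0,0,0,0,0,0,0,0,0,0,0,0,0,0,0,0,0,0,0,0,0,0,0,0,0,0,0,0], "hand": 0}}

```text
clock: 34.02
eef_pos: [0.6122, -0.3136, 0.0233]
tool_rot: [0.234, 0.972, -0.0, -0.0]
ft_force: [-0.3, -0.6, 2.1]
grip_width: 0.0452
```

```bash
python3 down.py .6125 -.3127
```

```text
34.025 [ 0.6121827  -0.31360246  0.02331424] [-0.47  0.76  0.26  1.07 -0.   -0.  ] [-0.3 -0.6  2.1] 0.045174189761318366
y az 63.0 shift mm [ 0.1  0.9 -0. ] turn(in tool frame) [-0.0004 -0.0006 -0.    ]
```

Call:
{"name": "play_rows", "arguments": {"plan": [0,0,-10,0,0,0,0,0,-30,0,0,0,0,0,-55,0,0,0,0,0,-55,0,0,0,0,0,-40,0,0,0,0,0,-20,0,0,0,0,0,0,0,0,0]}}

```text
clock: 34.9
eef_pos: [0.613, -0.3138, 0.2352]
tool_rot: [0.234, 0.972, -0.0, 0.001]
ft_force: [0.3, 0.4, -2.6]
grip_width: 0.045
```

Run:
```python
from h import *
from workcell import bot
p,q,o=pose(bot); print(o["clock"],p,o["joint_pos"].round(2),o["ft_force"].round(1),o["grip_width"])
screw(mk(p,q.as_matrix()),tool_at_axle(.128,0,(-.0007,.0005)),12)
```

```text
34.9 [ 0.61297162 -0.3138453   0.2352405 ] [-0.47  0.64  0.61  1.53 -0.   -0.  ] [ 0.3  0.4 -2.6] 0.04500219564880291
row [13.7, 20.1, -2.1, -0.0171, -0.0412, -0.0635] |t| 24.4 deg 4.4
path [[0.61, -0.29, 0.237], [0.599, -0.242, 0.241], [0.582, -0.197, 0.242], [0.559, -0.153, 0.242], [0.531, -0.114, 0.239], [0.499, -0.078, 0.233]] end err mm [ 0.2 -0.6  0.3]
```

Call:
{"name": "play_rows", "arguments": {"plan": [13.7,20.1,-2.1,-0.0171,-0.0412,-0.0635,13.7,20.1,-2.1,-0.0171,-0.0412,-0.0635,13.7,20.1,-2.1,-0.0171,-0.0412,-0.0635,13.7,20.1,-2.1,-0.0171,-0.0412,-0.0635,13.7,20.1,-2.1,-0.0171,-0.0412,-0.0635,13.7,20.1,-2.1,-0.0171,-0.0412,-0.0635,13.7,20.1,-2.1,-0.0171,-0.0412,-0.0635,13.7,20.1,-2.1,-0.0171,-0.0412,-0.0635,13.7,20.1,-2.1,-0.0171,-0.0412,-0.0635,13.7,20.1,-2.1,-0.0171,-0.0412,-0.0635,13.7,20.1,-2.1,-0.0171,-0.0412,-0.0635,13.7,20.1,-2.1,-0.0171,-0.0412,-0.0635,0,0,0,0,0,0,0,0,0,0,0,0,0,0,0,0,0,0]}}

```text
clock: 36.78
eef_pos: [0.4812, -0.0613, 0.2276]
tool_rot: [-0.148, 0.955, 0.04, 0.254]
ft_force: [-0.2, 0.1, -2.0]
grip_width: 0.0452
```

```bash
python3 look.py 12 0
```

```text
36.775 [ 0.48115708 -0.06131046  0.22764248] [-0.2   0.13 -1.96] [-0.2   0.73  0.01] 0.045185220128042596
axle coords mm [ -1.   -0.3 127.2] Ftool [1.1 0.2 1.6] Ttool [-0.03  0.76  0.01]
shift mm [-0.5  1.   0. ] turn(in tool frame) [ 0.0015 -0.0025 -0.0012] j [-0.3  -0.09 -0.52  0.69  0.29 -0.54]
```

View pics/l12.png

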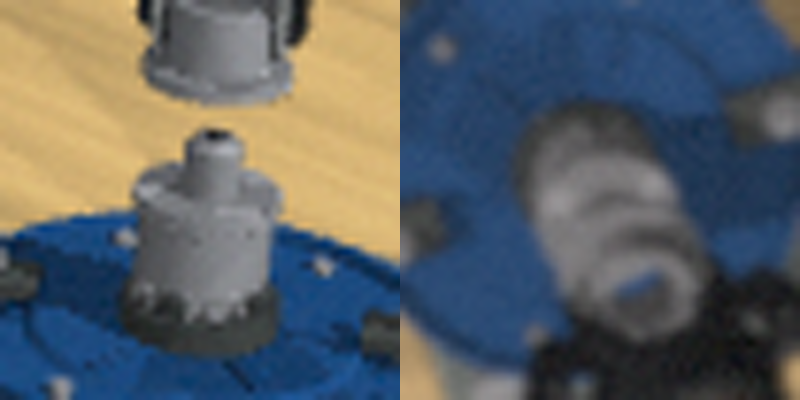

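Bushing is flange down over the tip (scene crop: bushing at (220,60), tip at (213,140)), aligned. Inserting.

Call:
{"name": "play_rows", "arguments": {"plan": [-0.4,1,10,0.0015,-0.0025,0,0,0,10,0,0,0,0,0,4,0,0,0,0,0,4,0,0,0,0,0,4,0,0,0,0,0,0,0,0,0]}}

```text
clock: 37.62
eef_pos: [0.4954, -0.0548, 0.1996]
tool_rot: [-0.148, 0.955, 0.04, 0.255]
ft_force: [0.5, 0.1, -3.0]
grip_width: 0.0445
```

```bash
python3 look.py 0 0
```

```text
37.625 [ 0.49544405 -0.05482059  0.19961298] [ 0.45  0.05 -2.96] [-0.24  0.68  0.03] 0.04450928111448423
axle coords mm [-1.5  1.6 95.1] Ftool [ 1.1 -0.1  2.8] Ttool [ 0.01  0.72 -0.04]
shift mm [-1.  -0.9 -0. ] turn(in tool frame) [ 0.0008 -0.0005 -0.001 ] j [-0.27 -0.03 -0.56  0.6   0.28 -0.52]
```

Call:
{"name": "play_rows", "arguments": {"plan": [-0.6,-0.6,4,0,0,0,0,0,5,0,0,0,0,0,5,0,0,0,0,0,4,0,0,0,0,0,0,0,0,0]}}

```text
clock: 38.25
eef_pos: [0.5046, -0.0525, 0.1841]
tool_rot: [-0.148, 0.955, 0.04, 0.255]
ft_force: [0.3, 0.1, -1.8]
grip_width: 0.0451
```

```bash
python3 look.py 0 0
```

```text
38.25 [ 0.50464509 -0.05245477  0.18411852] [ 0.25  0.1  -1.79] [-0.19  0.72  0.04] 0.0451167629622765
axle coords mm [-1.1  1.  77. ] Ftool [0.7 0.  1.7] Ttool [-0.05  0.74 -0.02]
shift mm [-0.6 -0.3 -0. ] turn(in tool frame) [ 0.001  -0.0008 -0.001 ] j [-0.26  0.   -0.57  0.55  0.27 -0.5 ]
```

Call:
{"name": "play_rows", "arguments": {"plan": [0,0,2,0,0,0,0,0,1.5,0,0,0,0,0,1,0,0,0,0,0,0,0,0,0]}}

```text
clock: 38.75
eef_pos: [0.5066, -0.052, 0.1815]
tool_rot: [-0.148, 0.954, 0.04, 0.256]
ft_force: [-6.3, -0.8, 5.5]
grip_width: 0.0449
```

```bash
python3 look.py 0 0
```

```text
38.75 [ 0.50663413 -0.05203304  0.18145243] [-6.28 -0.85  5.49] [-0.16  1.14  0.12] 0.044949121939979964
axle coords mm [-0.6  0.8 73.7] Ftool [ 2.7  1.1 -7.9] Ttool [-0.23  1.14 -0.01]
shift mm [-0.1 -0.1  0. ] turn(in tool frame) [ 0.      0.0003 -0.0011] j [-0.26  0.01 -0.57  0.54  0.27 -0.5 ]
```

Contact at 73.7 mm (73.3 expected). Now release and retreat.

Call:
{"name": "play_rows", "arguments": {"plan": [0,0,0,0,0,0,0,0,0,0,0,0,0,0,0,0,0,0,0,0,0,0,0,0,0,0,-5,0,0,0,0,0,-20,0,0,0,0,0,-35,0,0,0,0,0,-50,0,0,0,0,0,-40,0,0,0,0,0,0,0,0,0], "hand": 100}}

```text
clock: 40.0
eef_pos: [0.4364, -0.0758, 0.3147]
tool_rot: [-0.148, 0.954, 0.038, 0.259]
ft_force: [0.2, -0.7, -0.3]
grip_width: 0.0854
```

```bash
python3 look.py 13 0
python3 - <<'E'
from h import *
for n in("scene","top"):
    c=pickle.load(open(n+"13.pkl","rb")); W=cloud(c).reshape(-1,3); W=W[np.isfinite(W).all(1)]
    q=(W-FOOT)@np.stack([XA,YA,ZA],1); r=np.hypot(q[:,0],q[:,1])
    for lo,hi,a in((.0,.022,"bushing top exp 86"),(.026,.032,"flange top exp 57")):
        m=(r>lo)&(r<hi)&(q[:,2]>.045)&(q[:,2]<.1); print(n,a,m.sum(),(np.percentile(q[m,2],[50,90])*1000).round(1) if m.any() else "")
E
```

```text
40.0 [ 0.43635745 -0.07584537  0.31472554] [ 0.23 -0.67 -0.28] [-0.11  0.5  -0.03] 0.08542563080175572
axle coords mm [  1.7  -0.5 226.2] Ftool [ 0.1 -0.7  0.2] Ttool [-0.03  0.51  0.05]
shift mm [ 2.2  1.2 -0. ] turn(in tool frame) [-0.0045  0.0059  0.0002] j [-0.38 -0.22 -0.4   0.97  0.33 -0.62]
scene bushing top exp 86 94 [79.8 85.8]
scene flange top exp 57 64 [55.9 66.3]
top bushing top exp 86 132 [83.7 89.9]
top flange top exp 57 69 [58.3 61.9]
```

View pics/l13.png

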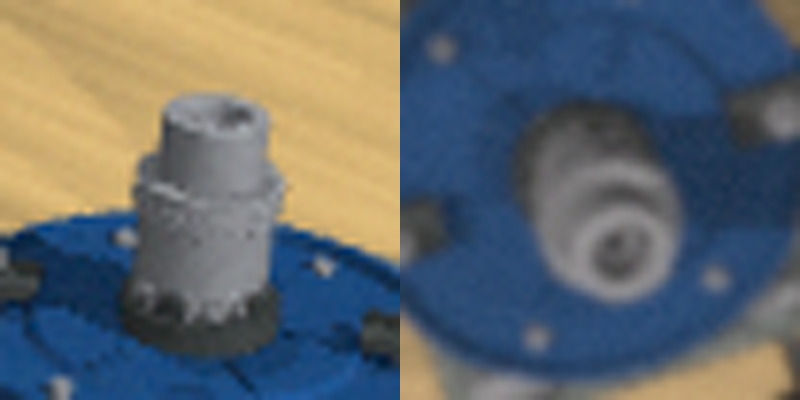

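The stack is square and home in the picture: bushing on the flange-washer line at (210,190), the hub's dogs visible in the notches at (185,300), gripper clear. Handing in.

```bash
python3 -c "
from workcell import bot
print(bot.job_done(), bot.get_obs()['clock'])"
```

```text
the job is handed in; nothing more can be done
the job is handed in; nothing more can be done
```

I put the spacer, washer and bushing back on the axle in that order and handed the job in at about 40 s of the 72 s allowed. The interface gave no verdict.

- **Spacer:** it first rested on the dogs, with the tool 31.2 mm above the axle's foot. After about half a radian of turning it dropped home, with the tool at 23.3 mm against 23.0 mm expected.
- **Washer:** it met the spacer with the tool at 48.7 mm, against 48.4 mm expected.
- **Bushing:** it met the washer with the tool at 73.7 mm, against 73.3 mm expected.

**Last checks:**
- The final pictures show the stack square on the axle, the dogs in the notches and the gripper clear.
- The depth readings were noisier but agree roughly. The bushing top read 86–90 mm at the 90th percentile, against 86 mm. The flange top read 56–58 mm at the median, against 57 mm.
- I did not measure the bystanders' positions at the end. The arm's path kept clear of them and I saw no unexpected contact forces at the points I checked.

**Disagreements:**
- The two cameras differed by about 3–6 mm in x. I used their mean, which my two-direction grasps confirmed to within about 1 mm.
- The gripper read 2–3 mm too narrow on every part.

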